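# Put a bag hanger on the bent rail of the blood-bank desk

### The arm

A 7-joint arm with a two-finger parallel gripper is mounted at the origin on the work surface. World frame = base frame: x ahead of the robot, y to its left, z up, the work surface at z = 0. Lengths are in m, angles in rad, forces in N, time in s.
With the tool pointing down it reaches from about 0.425 to 0.925 m from the base axis. Payload 6.8 kg.
Tool frame: the origin (TCP) lies on the centre line of the jaws, within the pads' length; the fingertips stand 25 mm ahead of it and the grasp point (between the pads) lies 6 mm ahead of it; z points along the fingers, y is the direction in which the jaws open and shut (so a half turn about z gives the same grasp; the last joint's range is limited). The gripper opens to 85 mm and grips with 20 to 120 N. Pads are 22 mm wide; open, the fingers measure 114 mm over their backs; the gripper's body (76 mm by 85 mm) begins 54 mm behind the grasp point. The pads swing forward as they close: fully open they stand 13 mm farther back than shut.
Start: joints at [1.216, 0.477, 0.022, 1.555, -0.011, 1.109, -0.083], TCP at [0.165, -0.655, 0.256] pointing down, gripper open.
Joint ranges: [-2.96, 2.96], [-0.34, 2.1], [-1.41, 1.46], [0.24, 2.44], [-1.37, 4.51], [0.17, 1.92], [-2.96, 2.96]. Speed limits (rad/s): [2.39, 2.39, 3.14, 3.14, 3.14, 3.14, 3.14].

### API

Orientations are given as a unit quaternion [w, x, y, z].
In Python, from station import status, cams, order, models gives the robot as it stands.
- The arm moves only by the tool move_arm, never from a script. Its argument "steps" is one flat list of numbers, 7 for each row, row after row: the gripper's target within -1 to 1 (fully open at 1, half-way at 0, shut at -1), then the shift along the world's x, y, z in cm, then the turn, a rotation vector about the world's x, y, z in degrees. A call has 1 to 8 rows; each row shifts and turns the commanded pose from where the row before left it; what a row does not reach is not made up. A row lasts 1/10 s, in which the tool goes at most 50 mm and 8.59 degrees, less where a joint would pass 70% of its speed; a pose out of reach is approached as far as the arm can. A call with a gripper value outside its range is refused whole. The fingers move at their own pace and stop on an object; "newtons" is the grip in N (left out, the last holds). Time passes only in rows, so rows that do not move let the fingers close. It gives the time, the measured TCP pose, the force and the opening at its end, in the units of the state.
- status.get_obs(): the state, without advancing time (a new reading comes with each control period).
- cams.read_camera(name): name is "scene" or "top"; returns a dict with "pixels" (420x560x3 uint8, red, green, blue), "mtx" (3x3 intrinsics, pixels), "T" (4x4, takes a point from camera to world coordinates). Camera axes: x right, y down, z forward; pixel columns grow to the right and rows downward; lengths in m; the calibration is good to about 2 mm. A picture is of the moment at which its call begins. There is no depth.
- order.hand_in(): hands the job in, once; it reports no verdict.
Trained networks look in the newest picture that a camera, given by its name, has taken for a name from the list of things; names that differ only in an ending like _2 or _b are one class to them, and where a whole thing is asked for, a point or a joint stands for the part that bears it (a point fixed in the world has none). Each returns a list of dicts, best first, with "score" (0 to 1); they miss things now and then, are a little off and sometimes report something else, mostly with a low value. They report only what shows in the picture. A call takes as long as a camera call. They do not tell look-alikes from the thing itself.
- models.silhouettes(camera, query): "region" (420x560 bool, what is visible of it) and "box" ([centre column, centre row, width, height] in pixels, round what is visible of it).
- models.place_of(camera, query): "position" ([row, column] in pixels: a listed point, or the origin of a listed thing).
The state is a dict: "t": time; "q": joint angles; "joint_vel": joint speeds; "joint_torque": joint torques, N m; "eef_pos": TCP position; "tool_rot": TCP orientation; "contact_force": force on the tool from outside, world axes, zero at the start; "torque": the same for the moment, N m; "gripper_width": opening from 0.0 (shut) to 1.0 (fully open).
Only numpy, scipy, OpenCV 4.12 (cv2) and the standard library are available. Lean on these libraries where they do the work, as an engineer would, in place of code of your own. Each camera call takes 0.05 s, during which the arm holds its last target.

### The job

Pick up the loose bag hanger by its fin, thread its bore over the free end of the bent steel rail, and slide it round the bend to the post end, turning it with the rail and feeling your way so that you never push it against the rail with more than about 5 N. Nudge it gently into the soft spring buffer until the buffer gives 3 or 4 millimetres, without driving it to its limit, then let go and leave the hanger sitting at the buffer, fin up. Do not disturb the other things on the desk.

Things in the scene. Friction and masses are not known exactly. Their poses are not given: they have to be found in the camera images.
- hanger_mid (a point): Loose bag hanger, 0.11 to 0.22 kg, standing upright on the desk, 80 mm tall, alike fore and aft: steel foot with two side pegs, white octagonal sleeve with a bore, and on top a flat white grip fin, 22 mm along x, 12 mm thick in y, from 41 to 80 mm above the underside. This point is half-way up, 40 mm above the underside. x along the bore, y across the fin, z up.
- hanger_bore (a point): Centre of the hanger's bore (15 mm across flats, right through along x), 28 mm above the underside; axes as hanger_mid. The sleeve is 22 mm long in x and 25 mm across; the foot below it is 22 x 26 mm, 62 mm over the peg heads in y, all below 16 mm. The weight lies below the bore, so on the rail it hangs fin up.
- rail_tip (a point): Free end of the bent rail: round steel rod 12 mm thick, level, axis 150 mm above the desk, held only by the post at its other end. Point on the axis where the rounded nose begins (nose 6 mm further out). x along the rod into it, z up. From here 50 mm straight, a bend to the left (from x towards y) through about 70 degrees over 159 mm of rod, then 40 mm straight to the spring buffer's face.
- rail_end (a point): Point on the rod's axis at the resting face of the spring buffer; x along the rod towards the post (direction of travel), z up. A seated hanger's bore centre is 11 mm before it. The post, 50 mm beyond, rises 15 mm above the axis. The rod is hand-bent: the bend is no true arc but tighter (radius down to 90 mm) and flatter by turns, up to 10 mm and 12 degrees off one (never up or down): follow it by feel. It does not give.
- buffer (a joint): Spring buffer: black rubber ring, 25 mm across, round the rod before the post. Its joint reads 0 at rest and grows (m) as it is pushed towards the post; soft: it starts to give at 0.6 N and takes 0.6 N more per mm, limit at 8 mm.
- gelbottle_mid (a point): Small clear bottle 48 mm across, 100 mm tall, standing near the hanger; bystander. Half-way up.
- labelroll: Roll of paper labels, 68 mm across, 30 mm high, lying on the desk on the robot's side of the rail; bystander. Origin at its underside.
- scanner: Hand scanner, about 170 x 55 x 40 mm, lying on the desk beyond the rail; bystander. Origin at its underside.
Not all that is in view belongs to the job. Leave any green or turquoise look-alike of the part that bears hanger_mid alone.

How it is judged:
By the outcome, as a careful person would: the job done as asked, in the order asked, and still so for the second after the job is handed in, with the robot touching nothing.
It also fails if it takes over 72 s, if anything falls off the work surface, if the arm or the gripper's body presses on something with over 40 N, if the wrist force passes 120 N, or if a joint passes its speed limit or range.

## Working session

There is one attempt and no reset: what is moved stays moved. The work goes in short steps, Python scripts to look and compute and a tool call to move; the robot and the scene stay as the last step left them, time stands still between calls to the robot, and variables do not carry over. Pictures are saved under pics/ and viewed, and the job is handed in when it is done.

Besides the shell and the picture viewer there is one more tool, called after "Call:" in YAML: its name, and indented under it one key for each argument. move_arm: Moves the arm, as the interface text tells. Its arguments: {"type":"object","properties":{"steps":{"type":"array"},"newtons":{"type":"number"}},"required":["steps"]}

```bash
ls; mkdir -p pics; cat > h.py <<'E'
import numpy as np, cv2
from station import status, cams, order, models
def snap(n,f):
    c=cams.read_camera(n); cv2.imwrite('pics/'+f,c['pixels'][:,:,::-1]); return c
def ray(c,px,py):
    d=np.linalg.inv(c['mtx'])@[px,py,1.]; d=c['T'][:3,:3]@d; return c['T'][:3,3],d/np.linalg.norm(d)
def atz(c,px,py,z):
    o,d=ray(c,px,py); return o+d*(z-o[2])/d[2]
def proj(c,p):
    q=np.linalg.inv(c['T'])@np.append(p,1); u=c['mtx']@q[:3]; return u[:2]/u[2]
def tri(c1,p1,c2,p2):
    o1,d1=ray(c1,*p1);o2,d2=ray(c2,*p2)
    A=np.stack([d1,-d2],1); s=np.linalg.lstsq(A,o2-o1,rcond=None)[0]
    a=o1+s[0]*d1;b=o2+s[1]*d2; return (a+b)/2,np.linalg.norm(a-b)
E
python3 - <<'E'
from h import *
np.set_printoptions(precision=4,suppress=True)
o=status.get_obs()
for k,v in o.items(): print(k,v)
C={}
for n in('scene','top'):
    C[n]=snap(n,n+'0.png'); print(n,C[n]['mtx'],C[n]['T'])
for q in ['hanger_mid','hanger_bore','rail_tip','rail_end','buffer','gelbottle_mid','labelroll','scanner']:
    for n in C:
        print(q,n,[(np.round(r['position'],1),round(r['score'],2)) for r in models.place_of(n,q)])
E
```

```text
pics
t 0.0
q [ 1.2159  0.4778  0.0223  1.5564 -0.0115  1.1093 -0.0831]
joint_vel [-0.001  -0.0008  0.0001  0.      0.0008 -0.      0.0007]
joint_torque [  0.0003 -59.6449   1.6081 -28.1194   0.0125   0.0093  -0.    ]
eef_pos [ 0.1647 -0.654   0.2553]
tool_rot [-0.0009  0.9924  0.1231 -0.0002]
contact_force [-0.5788  0.0722  0.012 ]
torque [-0.0047 -0.0198 -0.022 ]
gripper_width 1.0030080987341414
scene [[402.9733   0.     279.41  ]
 [  0.     402.9733 202.5947]
 [  0.       0.       1.    ]] [[ 0.6068  0.556  -0.568   1.0864]
 [ 0.7948 -0.4323  0.4259 -0.4656]
 [-0.0087 -0.7099 -0.7042  0.7871]
 [ 0.      0.      0.      1.    ]]
top [[470.6519   0.     281.2938]
 [  0.     470.6519 207.0259]
 [  0.       0.       1.    ]] [[-0.0054 -0.9973  0.073   0.4822]
 [-0.9998  0.0068  0.0197 -0.0802]
 [-0.0201 -0.0729 -0.9971  1.1762]
 [ 0.      0.      0.      1.    ]]
hanger_mid scene [(array([337. , 230.6]), 0.97), (array([285.5, 219.6]), 0.93), (array([256.9, 236.4]), 0.78), (array([291.4, 262.2]), 0.74), (array([295.6, 186.9]), 0.71)]
hanger_mid top [(array([204.9, 339.4]), 0.54), (array([190.3, 366.6]), 0.52), (array([198.3, 399.3]), 0.5), (array([158. , 341.7]), 0.45)]
hanger_bore scene [(array([295.1, 261.5]), 0.86), (array([289.4, 222.6]), 0.81), (array([293.1, 185.7]), 0.73), (array([340.7, 230.5]), 0.71), (array([260.1, 240.3]), 0.71)]
hanger_bore top [(array([190.2, 371.1]), 0.74), (array([200.2, 398.7]), 0.58), (array([204. , 337.3]), 0.58), (array([140.5, 386.6]), 0.5), (array([159. , 341.3]), 0.45)]
rail_tip scene [(array([183.6, 267.4]), 0.42)]
rail_tip top [(array([233. , 282.5]), 0.68), (array([245. , 378.8]), 0.44)]
rail_end scene [(array([157.2, 346.6]), 0.94)]
rail_end top [(array([213.3, 184.5]), 0.68)]Traceback (most recent call last):
  File "<stdin>", line 10, in <module>
ValueError: it knows: gelbottle_mid, hanger_bore, hanger_mid, labelroll, rail_end, rail_tip, scanner
```

View pics/scene0.png

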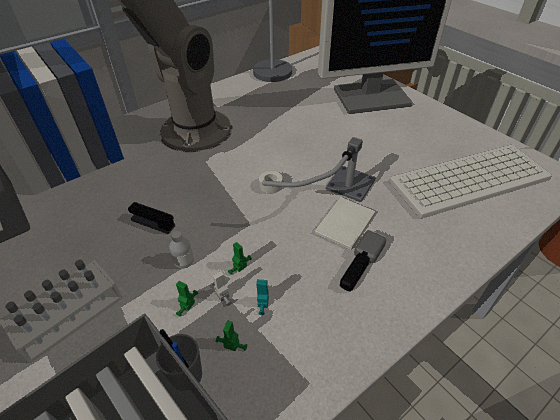

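View pics/top0.png

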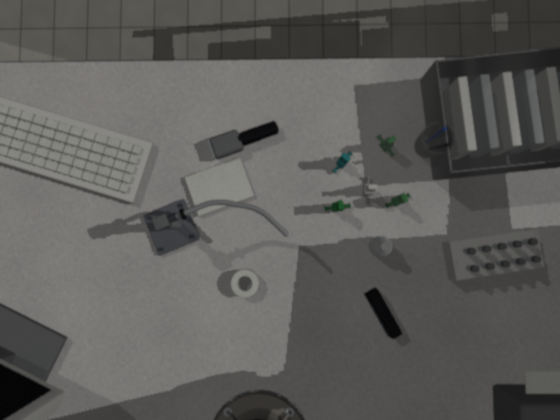

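```bash
python3 - <<'E'
from h import *
a=cv2.imread('pics/scene0.png')[230:360,160:290]; cv2.imwrite('pics/sc1.png',cv2.resize(a,(780,780),interpolation=cv2.INTER_CUBIC)[:600])
a=cv2.imread('pics/top0.png')[130:220,320:420]; cv2.imwrite('pics/tp1.png',cv2.resize(a,(660,594),interpolation=cv2.INTER_CUBIC))
a=cv2.imread('pics/top0.png')[180:250,130:310]; cv2.imwrite('pics/tp2.png',cv2.resize(a,(800,311),interpolation=cv2.INTER_CUBIC))
a=cv2.imread('pics/scene0.png')[130:210,240:390]; cv2.imwrite('pics/sc2.png',cv2.resize(a,(800,427),interpolation=cv2.INTER_CUBIC))
E
```

```text
(no output)
```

View pics/sc1.png

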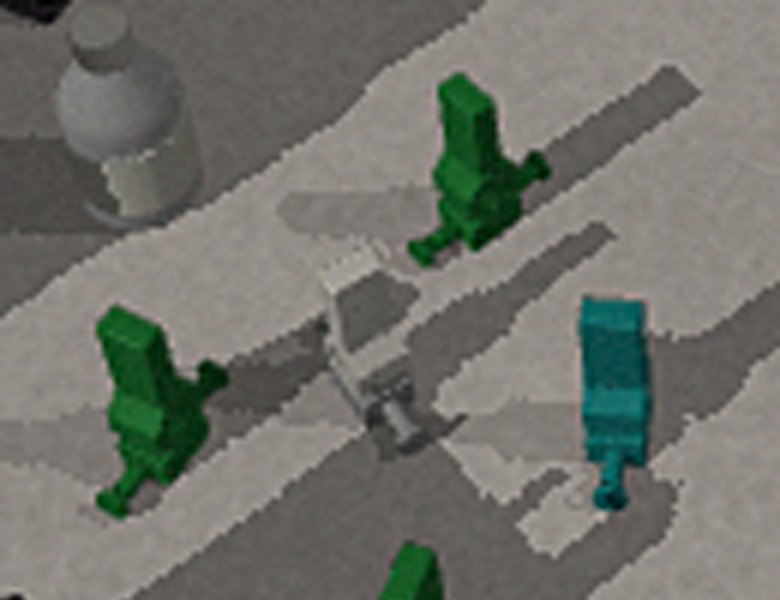

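View pics/tp1.png

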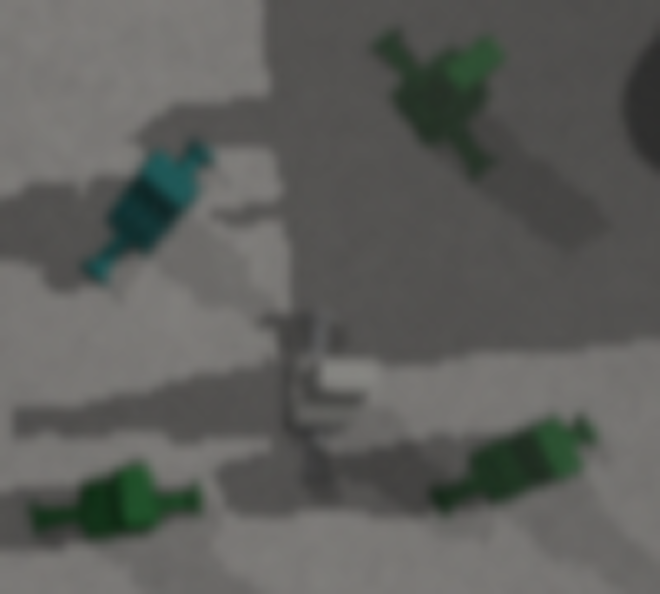

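View pics/tp2.png

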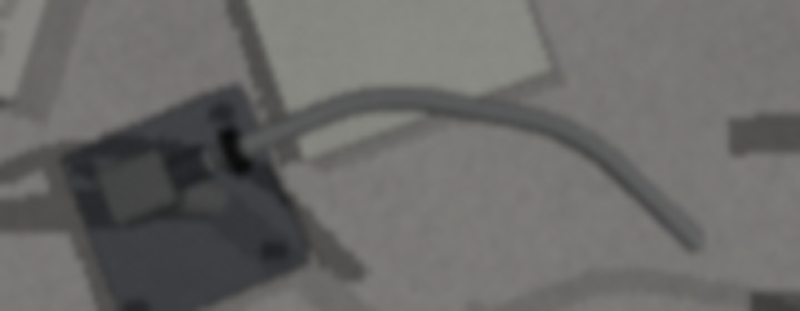

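View pics/sc2.png

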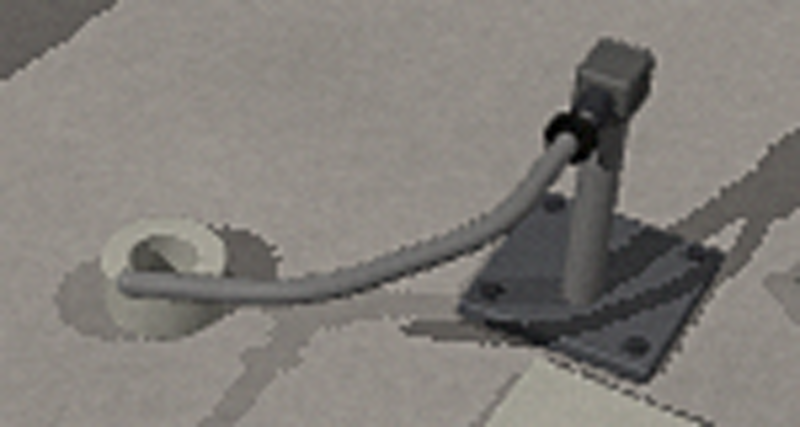

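```bash
python3 - <<'E'
from h import *
np.set_printoptions(precision=4,suppress=True)
C={n:cams.read_camera(n) for n in('top','scene')}
P=lambda n,q:[r['position'][::-1] for r in models.place_of(n,q)]
print('hanger mid', tri(C['top'],(366.6,190.3),C['scene'],(219.6,285.5)))
print('hanger bore', tri(C['top'],(371.1,190.2),C['scene'],(222.6,289.4)))
print('mid z.04',atz(C['top'],366.6,190.3,.04),atz(C['scene'],219.6,285.5,.04))
print('bore z.028',atz(C['top'],371.1,190.2,.028),atz(C['scene'],222.6,289.4,.028))
print('tip',tri(C['top'],(282.5,233),C['scene'],(267.4,183.6)),atz(C['top'],282.5,233,.15),atz(C['scene'],267.4,183.6,.15))
print('end',tri(C['top'],(184.5,213.3),C['scene'],(346.6,157.2)),atz(C['top'],184.5,213.3,.15),atz(C['scene'],346.6,157.2,.15))
for q in ['gelbottle_mid','labelroll','scanner']:
    for n in C: print(q,n,[np.round(p,1) for p in P(n,q)][:2])
for n in C:
  for r in models.silhouettes(n,'hanger_mid'): print(n,np.round(r['box'],1),round(r['score'],2))
  for r in models.silhouettes(n,'rail_tip')[:1] if 0 else []: pass
# fin top & pegs from top crop
for nm,u,v,z in [('fin',320+347/6.6,130+372/6.6,.08),('pegA',320+318/6.6,130+322/6.6,.008),('pegB',320+320/6.6,130+488/6.6,.008)]:
    print(nm,atz(C['top'],u-.5,v-.5,z))
E
```

```text
hanger mid (array([ 0.6041, -0.2683,  0.0316]), np.float64(0.005779111004508196))
hanger bore (array([ 0.6087, -0.2733,  0.0257]), np.float64(0.009862285133521602))
mid z.04 [ 0.6046 -0.2644  0.04  ] [ 0.6079 -0.2729  0.04  ]
bore z.028 [ 0.6061 -0.2773  0.028 ] [ 0.613  -0.2698  0.028 ]
tip (array([ 0.5009, -0.0619,  0.1462]), np.float64(0.0006668365721463951)) [ 0.5007 -0.0623  0.15  ] [ 0.5045 -0.064   0.15  ]
end (array([0.5456, 0.1534, 0.1485]), np.float64(0.001460677904606994)) [0.5451 0.1525 0.15  ] [0.5472 0.1526 0.15  ]
gelbottle_mid top [array([378.6, 247.7])]
gelbottle_mid scene [array([183.5, 249.9])]
labelroll top [array([243.7, 281. ])]
labelroll scene [array([269., 182.])]
scanner top [array([245.1, 139.7])]
scanner scene []
top [383.9 147.1  13.5  23.3] 0.67
top [338.8 206.4  26.6  10.9] 0.59
top [397.8 198.   24.5  13.6] 0.54
top [369.8 191.3  20.9  23.8] 0.47
scene [188.8 299.4  17.3  35.1] 0.96
scene [261.9 296.5  12.5  37.6] 0.78
scene [223.8 289.6  16.5  30.9] 0.69
scene [232.1 333.9  32.8  24.1] 0.69
scene [239.6 256.4  24.5  32.2] 0.66
scene [270.1 181.6  26.   22.2] 0.29
fin [ 0.6106 -0.2708  0.08  ]
pegA [ 0.6381 -0.2728  0.008 ]
pegB [ 0.5753 -0.2724  0.008 ]
```

```bash
cat > rect.py <<'E'
from h import *
def rect(c,x0,x1,y0,y1,z,s):  # image: up=+x, left=+y, s px per m
    W=int((y1-y0)*s);H=int((x1-x0)*s)
    uu,vv=np.meshgrid(np.arange(W),np.arange(H))
    X=x1-vv/s;Y=y1-uu/s
    p=np.stack([X,Y,np.full_like(X,z),np.ones_like(X)],-1)@np.linalg.inv(c['T']).T
    m=p[...,:3]@c['mtx'].T; m=m[...,:2]/m[...,2:]
    return cv2.remap(c['pixels'],m[...,0].astype(np.float32),m[...,1].astype(np.float32),cv2.INTER_CUBIC)
E
python3 - <<'E'
from rect import *
for n in('top','scene'):
    c=cams.read_camera(n)
    r=rect(c,.47,.60,-.08,.19,.15,2900); r=cv2.convertScaleAbs(r,alpha=1.4)
    cv2.imwrite(f'pics/r_{n}.png',r[:,:,::-1]); np.savez(f'c_{n}.npz',**c)
E
```

```text
(no output)
```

View pics/r_top.png

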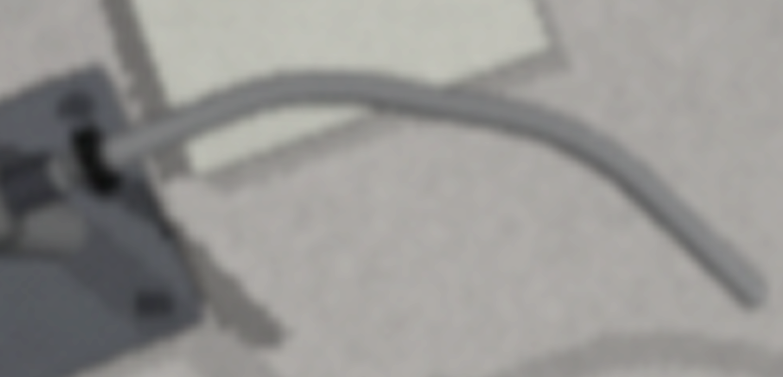

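View pics/r_scene.png

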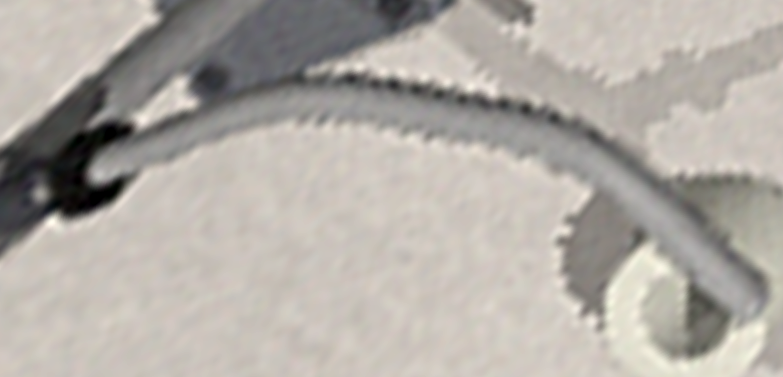

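```bash
cat > rail.py <<'E'
from rect import *
from scipy.interpolate import UnivariateSpline, splprep, splev
from scipy.ndimage import gaussian_filter1d, map_coordinates
S=2900
init=np.array([(752,298),(700,245),(650,193),(600,153),(540,125),(450,105),(340,90),(270,93),(200,117),(130,150)],float)
def toW(p): return np.stack([.60-p[...,1]/S,.19-p[...,0]/S],-1)
out={}
for n in('top','scene'):
    c=dict(np.load(f'c_{n}.npz')); im=rect(c,.47,.60,-.08,.19,.15,S).astype(float)
    pts=init.copy(); 
    for it in range(3):
        d=np.r_[0,np.cumsum(np.linalg.norm(np.diff(pts,axis=0),axis=1))]
        tck,_=splprep(pts.T,u=d,s=0 if it==0 else len(pts)*3.0)
        u=np.arange(8,d[-1]-3,8.); x,y=splev(u,tck); tx,ty=splev(u,tck,der=1); L=np.hypot(tx,ty); nx,ny=-ty/L,tx/L
        k=np.arange(-45,46,.5)
        P=np.stack([np.stack([x+nx*o for o in k],1),np.stack([y+ny*o for o in k],1)],0)
        prof=np.stack([map_coordinates(im[...,ch],[P[1],P[0]],order=1) for ch in range(3)],-1).mean(-1)
        prof=gaussian_filter1d(gaussian_filter1d(prof,3,axis=1),1.5,axis=0)
        g=np.abs(np.gradient(prof,axis=1))
        h=int(round(.006*S/.5))
        # score for centre offset c and half width near 6 mm
        R=range(-16,17)
        idx=[i for i in range(len(k)) if abs(k[i])<=16]
        sc=np.stack([np.minimum(g[:,i-h],30)+np.minimum(g[:,i+h],30) for i in idx],1)
        off=k[idx][sc.argmax(1)]
        off=gaussian_filter1d(np.clip(off,-16,16),.7)
        pts=np.stack([x+nx*off,y+ny*off],1)
    out[n]=toW(pts)
    print(n,'res',np.round(off/S*1e3,1)[::3])
np.savez('rail.npz',**out)
E
python3 rail.py; python3 - <<'E'
from rect import *
r=np.load('rail.npz')
for n in('top','scene'):
    p=r[n]; s=np.r_[0,np.cumsum(np.linalg.norm(np.diff(p,axis=0),axis=1))]
    print(n,'len',s[-1])
    a=np.degrees(np.unwrap(np.arctan2(*(p[6:]-p[:-6]).T[::-1])))
    for i in range(0,len(a),5): print(np.round(s[i+3]*1e3,0),np.round(p[i+3]*1e3,1),np.round(a[i],1))
    im=cv2.imread(f'pics/r_{n}.png'); S=2900
    for q in p: cv2.circle(im,(int((.19-q[1])*S),int((.60-q[0])*S)),1,(0,0,255),-1)
    cv2.imwrite(f'pics/ro_{n}.png',im)
E
```

```text
top res [ 0.6  0.2  0.  -0.5 -0.7 -0.2 -0.2  0.2  0.3  0.7  0.8  0.5  0.  -0.3
 -0.5 -0.9 -1.  -0.5  0.3  0.3  0.5  0.8  0.7  0.3 -0.3 -1.  -1.2  0.7]
scene res [ 0.   0.4 -0.5 -1.   1.5 -0.3  2.3 -2.9  0.9  3.6  5.1 -1.5 -2.4  0.
 -0.3 -0.   0.3  0.2 -0.3 -2.7  0.6 -1.8 -0.5  0.5  0.  -0.5 -0.8  0.5
  0.  -0.3]
top len 0.22895526936272714
8.0 [510.  -58.6] 47.6
22.0 [519.6 -48.5] 47.8
36.0 [529.2 -38.4] 44.9
50.0 [538.5 -28.3] 50.2
64.0 [546.8 -17.4] 57.0
77.0 [553.4  -5.5] 64.6
91.0 [558.2   7.3] 74.0
105.0 [561.4  20.8] 77.8
119.0 [564.2  34.4] 80.1
132.0 [566.2  48.1] 80.1
146.0 [568.9  61.7] 81.8
160.0 [569.7  75.5] 90.2
174.0 [569.3  89.2] 96.0
188.0 [566.6 102.6] 106.2
201.0 [562.  115.5] 110.8
215.0 [557.2 128.4] 102.9
scene len 0.2496527420292843
8.0 [506.4 -55. ] 54.1
22.0 [514.1 -44. ] 38.5
36.0 [525.3 -36.6] 39.5
50.0 [536.5 -29.2] 50.0
65.0 [542.2 -17.8] 47.6
80.0 [551.7 -13.7] 70.6
99.0 [550.3   1.7] 90.8
114.0 [559.2  10.8] 71.1
128.0 [561.2  24.6] 81.1
141.0 [563.9  38.1] 78.2
155.0 [566.3  51.5] 84.0
170.0 [568.4  65.4] 99.8
184.0 [563.2  76.3] 105.8
197.0 [564.   89.6] 92.9
211.0 [561.1 102.9] 105.6
225.0 [557.2 116.2] 102.8
239.0 [553.8 129.5] 112.8
```

```bash
cat > fit.py <<'E'
from rect import *
from scipy.optimize import least_squares
from scipy.spatial import cKDTree
K=11
ss=np.arange(0,.2491,.001)
def curve(v,ss=ss):
    kn=np.r_[0,v[3:],0]; ks=np.linspace(.05,.209,K+2)
    k=np.interp(ss,ks,kn,left=0,right=0)
    th=v[2]+np.r_[0,np.cumsum((k[1:]+k[:-1])/2*np.diff(ss))]
    tm=(th[1:]+th[:-1])/2; ds=np.diff(ss)
    return v[0]+np.r_[0,np.cumsum(np.cos(tm)*ds)], v[1]+np.r_[0,np.cumsum(np.sin(tm)*ds)], th
if __name__=='__main__':
    np.set_printoptions(precision=1,suppress=True,linewidth=150)
    p=np.load('rail.npz')['top'][1:-4]
    end=np.array([.545,.1525]); tip=np.array([.5007,-.068])
    def res(v):
        x,y,th=curve(v); q=np.stack([x,y],1); d,i=cKDTree(q).query(p)
        n=np.stack([-np.sin(th[i]),np.cos(th[i])],1); e=((p-q[i])*n).sum(1)
        return np.r_[e/.0007, (q[-1]-end)/.003,(q[0]-tip)/.003, np.diff(v[3:])/4,(v[3:]-7.7)/12,(th[-1]-th[0]-np.radians(70))/np.radians(4)]
    v0=np.r_[.5007,-.068,np.radians(46.5),np.full(K,7.7)]
    r=least_squares(res,v0,loss='soft_l1'); v=r.x; np.save('v.npy',v)
    x,y,th=curve(v); print('tip',v[:2]*1e3,np.degrees(v[2]),'end',x[-1]*1e3,y[-1]*1e3,np.degrees(th[-1]),'R min',1/v[3:].max())
    print('res mm',res(v)[:len(p)]*.7)
    for i in range(0,250,10): print(i,np.array([x[i]*1e3,y[i]*1e3,np.degrees(th[i])]))
    for n in('top','scene'):
        c=dict(np.load(f'c_{n}.npz')); im=cv2.resize(c['pixels'][150:260,150:400],None,fx=3.2,fy=3.2,interpolation=cv2.INTER_CUBIC)[:,:,::-1].copy()
        for i in range(0,250,3):
            u=(proj(c,[x[i],y[i],.15])-[150,150]+.5)*3.2; cv2.circle(im,tuple(int(a) for a in u),1,(0,0,255),-1)
        cv2.imwrite(f'pics/fit_{n}.png',im)
E
python3 fit.py
```

```text
tip [499.7 -69.6] 46.79895291724996 end 547.2396921445546 153.71916455320834 111.19958745099358 R min 0.07635321144067504
res mm [-0.1  0.   0.1  0.  -0.  -0.  -0.1 -0.   0.2  0.3  0.3  0.1 -0.1 -0.3 -0.4 -0.3 -0.2 -0.   0.1  0.1  0.1  0.   0.1  0.2  0.2  0.1  0.  -0.  -0.1
 -0.2 -0.2 -0.2 -0.1 -0.   0.   0.  -0.   0.   0.1  0.1  0.  -0.1 -0.1 -0.   0.1  0.2  0.3  0.3  0.2  0.2  0.1 -0.1 -0.3 -0.4 -0.3 -0.2 -0.   0.1
  0.2  0.1  0.1  0.  -0.1 -0.1 -0.1 -0.  -0.  -0.   0.   0.1  0.1  0.1  0.   0.   0.1  0.1  0.  -0.1 -0.6]
0 [499.7 -69.6  46.8]
10 [506.6 -62.3  46.8]
20 [513.4 -55.   46.8]
30 [520.3 -47.8  46.8]
40 [527.1 -40.5  46.8]
50 [533.9 -33.2  46.8]
60 [540.7 -25.8  49.6]
70 [546.7 -17.8  56.7]
80 [551.6  -9.1  63.4]
90 [555.6   0.   69.5]
100 [558.7   9.6  74.4]
110 [561.1  19.3  77.7]
120 [563.1  29.1  79.3]
130 [564.9  38.9  79.8]
140 [566.6  48.8  80.3]
150 [568.2  58.6  81.7]
160 [569.4  68.6  85.2]
170 [569.8  78.5  90.2]
180 [569.2  88.5  96.1]
190 [567.6  98.4 102.7]
200 [564.9 108.  109.1]
210 [561.3 117.4 111.2]
220 [557.7 126.7 111.2]
230 [554.1 136.  111.2]
240 [550.5 145.3 111.2]
```

View pics/fit_top.png

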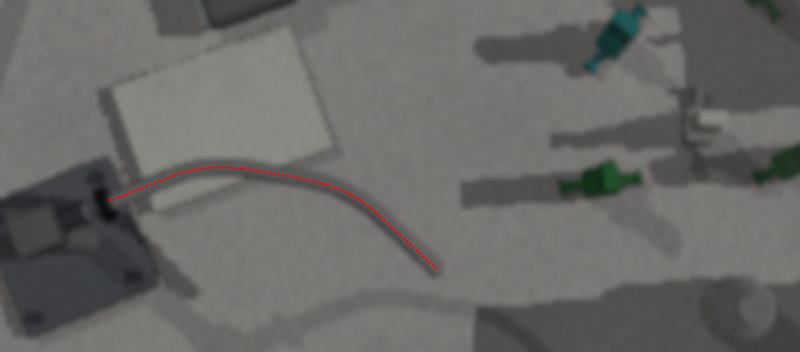

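View pics/fit_scene.png

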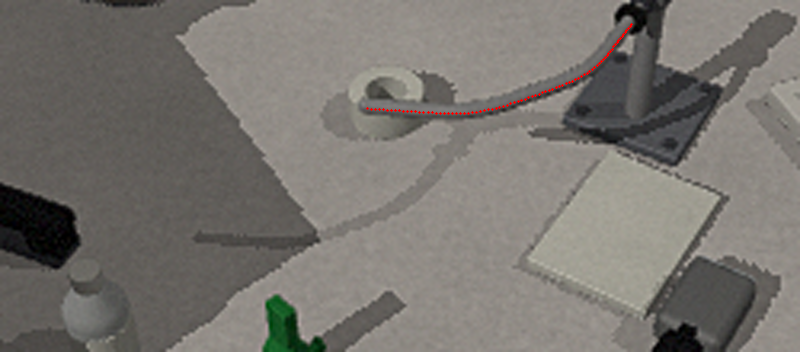

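Call:
move_arm:
  steps: [1, 3.2, 2.7, 0, 0, 0, 5.4, 1, 3.2, 2.7, 0, 0, 0, 5.4, 1, 3.2, 2.7, 0, 0, 0, 5.4, 1, 3.2, 2.7, 0, 0, 0, 5.4, 1, 3.2, 2.7, 0, 0, 0, 5.4, 1, 3.2, 2.7, 0, 0, 0, 5.4, 1, 3.2, 2.7, 0, 0, 0, 5.4, 1, 3.2, 2.7, 0, 0, 0, 5.4]

```text
t: 1.9
eef_pos: [0.422, -0.4374, 0.2566]
tool_rot: [0.0, 0.877, 0.481, 0.0]
contact_force: [0.5, 0.2, 0.4]
gripper_width: 1.004
```

Call:
move_arm:
  steps: [1, 3.1, 2.75, 0, 0, 0, 5.4, 1, 3.1, 2.75, 0, 0, 0, 5.4, 1, 3.1, 2.75, 0, 0, 0, 5.4, 1, 3.1, 2.75, 0, 0, 0, 5.4, 1, 3.1, 2.75, -2, 0, 0, 5.4, 1, 3.1, 2.75, -3, 0, 0, 5.4, 1, 0, 0, -3, 0, 0, 0, 1, 0, 0, 0, 0, 0, 0]

```text
t: 2.7
eef_pos: [0.6043, -0.272, 0.1724]
tool_rot: [-0.004, 0.708, 0.706, -0.001]
contact_force: [-1.5, -1.1, -0.7]
gripper_width: 1.001
```

```bash
python3 - <<'E'
from h import *
c=snap('scene','s2.png');t=snap('top','t2.png')
np.set_printoptions(precision=4,suppress=True)
o=status.get_obs();print(o['eef_pos'],o['tool_rot'],o['contact_force'])
a=cv2.imread('pics/s2.png')[160:360,130:330]; cv2.imwrite('pics/s2c.png',cv2.resize(a,(600,600),interpolation=cv2.INTER_CUBIC))
a=cv2.imread('pics/t2.png')[110:260,290:470]; cv2.imwrite('pics/t2c.png',cv2.resize(a,(720,600),interpolation=cv2.INTER_CUBIC))
E
```

```text
[ 0.6055 -0.2753  0.177 ] [-0.0004  0.7093  0.7049 -0.0006] [-0.1595 -0.5041  0.6228]
```

View pics/s2c.png

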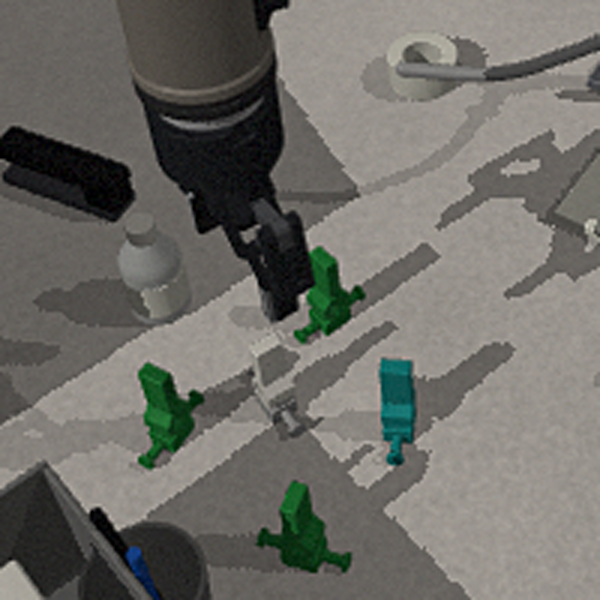

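View pics/t2c.png

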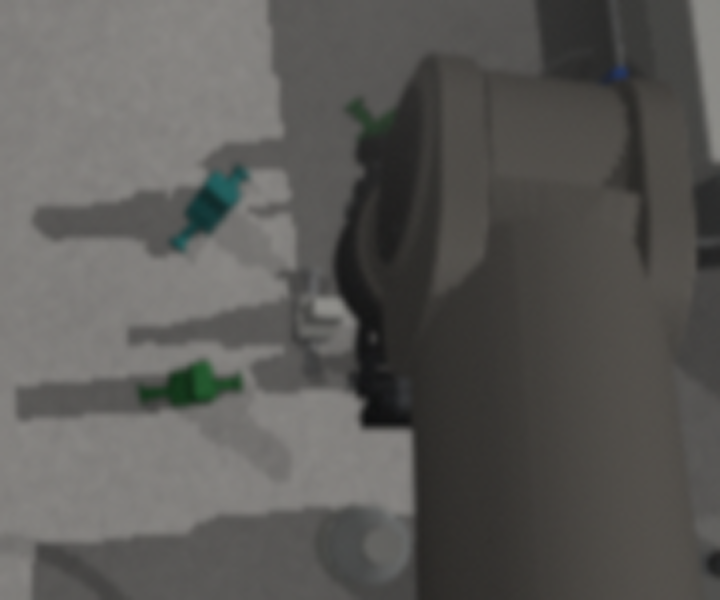

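```bash
python3 - <<'E'
from h import *
c=cams.read_camera('scene');t=cams.read_camera('top')
for d in(-.0425,.0425):
    p=[.6055+d,-.2753,.165]; print((proj(c,p)-[130,160])*3,(proj(t,p)-[290,110])*4)
E
```

```text
[210.00064848 229.04382207] [365.72271369 372.91956969]
[276.19566785 309.7770429 ] [362.42926831 216.02287398]
```

Call:
move_arm:
  steps: [1, 0.25, 0.3, 0, 0, 0, 0.4, 1, 0, 0, -3, 0, 0, 0, 1, 0, 0, -3, 0, 0, 0, 1, 0, 0, -2.6, 0, 0, 0, 1, 0, 0, 0, 0, 0, 0]

```text
t: 3.4
eef_pos: [0.6066, -0.2711, 0.0885]
tool_rot: [-0.002, 0.706, 0.708, -0.001]
contact_force: [-0.3, 1.3, 0.3]
gripper_width: 1.0
```

Call:
move_arm:
  steps: [1, 0.1, 0, -1.0, 0, 0, 0, 1, 0, 0, -0.2, 0, 0, 0, 1, 0, 0, 0, 0, 0, 0]

```text
t: 3.7
eef_pos: [0.6104, -0.2714, 0.08]
tool_rot: [0.001, 0.706, 0.708, 0.0]
contact_force: [-0.7, 0.3, -0.2]
gripper_width: 0.997
```

```bash
python3 - <<'E'
from h import *
c=snap('scene','s3.png')
np.set_printoptions(precision=4,suppress=True)
o=status.get_obs();print(o['eef_pos'],o['tool_rot'],o['contact_force'])
a=cv2.imread('pics/s3.png')[220:350,160:290]; cv2.imwrite('pics/s3c.png',cv2.resize(a,(600,600),interpolation=cv2.INTER_CUBIC))
E
```

```text
[ 0.6104 -0.2714  0.0802] [0.0008 0.7063 0.7079 0.0004] [-0.4179 -0.3533 -0.4972]
```

View pics/s3c.png

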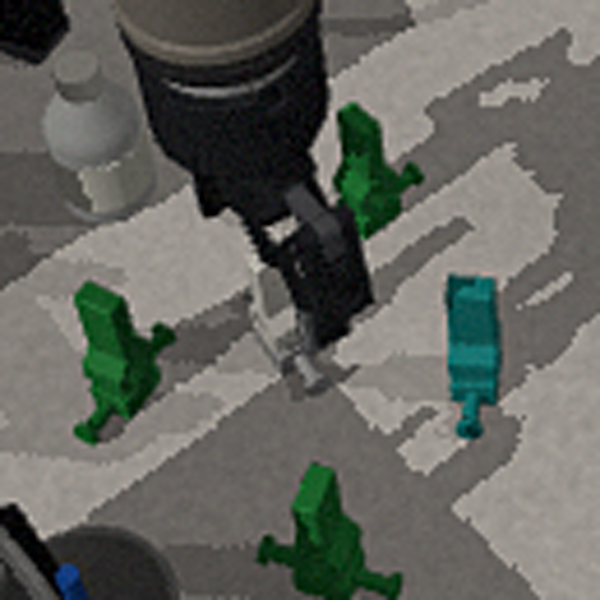

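Call:
move_arm:
  steps: [1, -0.1, 0, -0.8, 0, 0, 0, 1, 0, 0, 0, 0, 0, 0, 0.3, 0, 0, 0, 0, 0, 0, -0.2, 0, 0, 0, 0, 0, 0, -0.4, 0, 0, 0, 0, 0, 0]
  newtons: 30

```text
t: 4.25
eef_pos: [0.6088, -0.2712, 0.0711]
tool_rot: [0.0, 0.706, 0.708, 0.0]
contact_force: [-0.7, 0.1, -0.5]
gripper_width: 0.516
```

Call:
move_arm:
  steps: [-0.6, 0, 0, 0, 0, 0, 0, -0.7, 0, 0, 0, 0, 0, 0, -1, 0, 0, 0, 0, 0, 0, -1, 0, 0, 0, 0, 0, 0, -1, 0, 0, 0, 0, 0, 0, -1, 0, 0, 0, 0, 0, 0]

```text
t: 4.85
eef_pos: [0.6087, -0.2713, 0.0711]
tool_rot: [0.0, 0.706, 0.708, 0.0]
contact_force: [-0.2, 0.8, 1.3]
gripper_width: 0.135
```

```bash
python3 - <<'E'
from h import *
c=snap('scene','s4.png')
np.set_printoptions(precision=4,suppress=True)
o=status.get_obs();print(o['eef_pos'],o['tool_rot'],o['contact_force'],o['gripper_width'],o['torque'])
a=cv2.imread('pics/s4.png')[220:350,160:290]; cv2.imwrite('pics/s4c.png',cv2.resize(a,(600,600),interpolation=cv2.INTER_CUBIC))
E
```

```text
[ 0.6087 -0.2712  0.0711] [ 0.      0.7063  0.7079 -0.    ] [-0.1998 -0.3607  2.0738] 0.13614422577618407 [ 0.028   0.1876 -0.0079]
```

View pics/s4c.png

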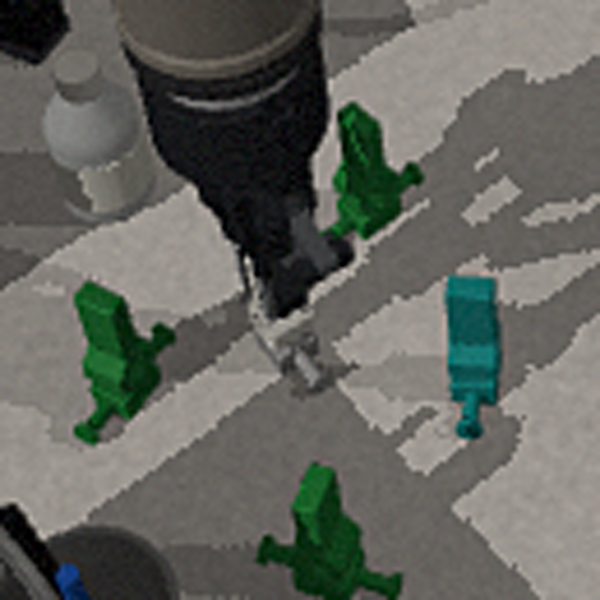

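Call:
move_arm:
  steps: [-1, 0, 0, 1, 0, 0, 0, -1, 0, 0, 3, 0, 0, 0, -1, 0, 0, 4, 0, 0, 0, -1, 0, 0, 4, 0, 0, 0, -1, 0, 0, 2.5, 0, 0, 0, -1, -1, 1.2, 0.5, 0, 0, -5, -1, -1.5, 1.8, 0, 0, 0, -5, -1, -1.5, 1.9, 0, 0, 0, -5]
  newtons: 40

```text
t: 5.7
eef_pos: [0.5682, -0.2219, 0.2217]
tool_rot: [0.0, 0.794, 0.608, 0.0]
contact_force: [-0.3, -0.1, -0.8]
gripper_width: 0.136
```

Call:
move_arm:
  steps: [-1, -2, 2.4, 0, 0, 0, -5, -1, -2, 2.4, 0, 0, 0, -6, -1, -2, 2.4, 0, 0, 0, -6, -1, -2, 2.4, 0, 0, 0, -6, -1, -2, 2.4, 0, 0, 0, -5.3, -1, 0, 0, 0, 0, 0, 0, -1, 0, 0, 0, 0, 0, 0]

```text
t: 6.4
eef_pos: [0.4687, -0.1018, 0.2216]
tool_rot: [0.001, 0.917, 0.398, 0.0]
contact_force: [-0.2, -0.8, -2.5]
gripper_width: 0.133
```

```bash
cat > look.py <<'E'
import sys
from h import *
np.set_printoptions(precision=4,suppress=True)
def st():
    o=status.get_obs(); q=o['tool_rot']; 
    print('t',round(o['t'],2),'pos',o['eef_pos'],'bore yaw',round(np.degrees(2*np.arctan2(q[2],q[1])),2),'quat',q,'F',o['contact_force'],'M',o['torque'],'w',round(o['gripper_width'],3)); return o
if __name__=='__main__':
    k=sys.argv[1]; st()
    for n in('scene','top'):
        c=snap(n,f'{n}{k}.png'); np.savez(f'n_{n}.npz',**c)
        im=c['pixels'][:,:,::-1]
        if n=='scene': a=im[110:250,180:380]
        else: a=im[160:290,140:340]
        cv2.imwrite(f'pics/{n}{k}c.png',cv2.resize(np.ascontiguousarray(a),None,fx=3.8,fy=3.8,interpolation=cv2.INTER_CUBIC))
E
python3 look.py 5
```

```text
t 6.4 pos [ 0.4687 -0.1018  0.2216] bore yaw 46.96 quat [0.0005 0.9172 0.3985 0.0004] F [-0.1951 -0.8033 -2.5087] M [-0.0162 -0.0599  0.0192] w 0.133
```

View pics/scene5c.png

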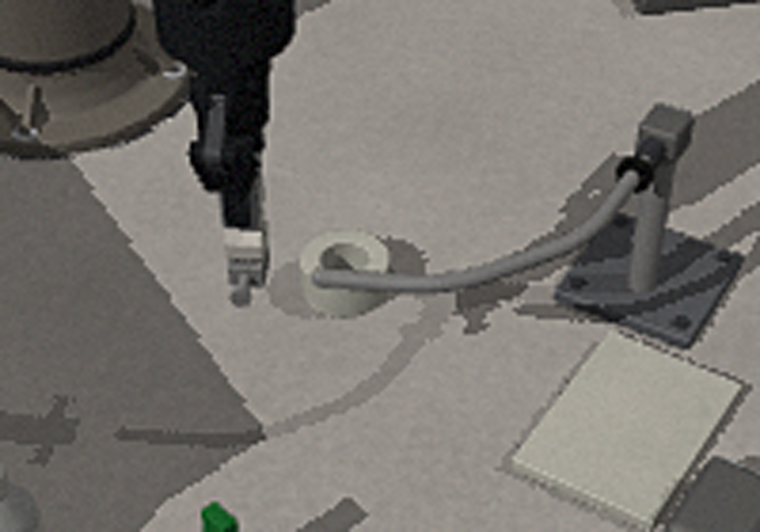

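View pics/top5c.png

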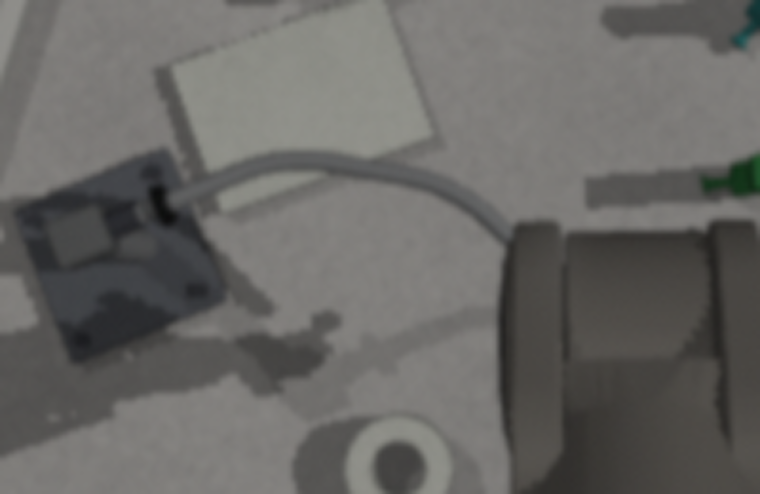

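Call:
move_arm:
  steps: [-1, 0, 0, -1.4, 0, 0, 0, -1, 0, 0, -1.45, 0, 0, 0, -1, 0, 0, 0, 0, 0, 0, -1, 0, 0, 0, 0, 0, 0]

```text
t: 6.9
eef_pos: [0.4691, -0.1028, 0.1925]
tool_rot: [-0.0, 0.918, 0.397, -0.0]
contact_force: [-0.5, 0.1, -0.6]
gripper_width: 0.137
```

```bash
cat > ov.py <<'E'
import sys
from h import *
from look import st
from fit import curve
def hang(p,yaw,dl=0,dz=.0431):
    ex=np.array([np.cos(yaw),np.sin(yaw),0]);ey=np.array([-np.sin(yaw),np.cos(yaw),0]);ez=np.array([0,0,1.])
    c=p-[0,0,dz]+dl*ex; seg=[]
    W=lambda a,b,h:c+a*ex+b*ey+h*ez
    r=.0125/np.cos(np.pi/8)
    oc=[(r*np.cos(t),r*np.sin(t)) for t in np.radians(np.arange(22.5,383,45))]
    for a in(-.011,.011):
        for i in range(8): seg.append((W(a,*oc[i]),W(a,*oc[i+1] if i<7 else oc[0])))
    for s in(-1,1):
        for s2 in(-1,1):
            seg.append((W(s*.011,s2*.006,.013),W(s*.011,s2*.006,.052)))
            seg.append((W(s*.011,s2*.006,.052),W(-s*.011,s2*.006,.052)))
        seg.append((W(s*.011,-.006,.052),W(s*.011,.006,.052)))
    seg.append((W(0,-.031,-.02),W(0,.031,-.02)))
    return seg
if __name__=='__main__':
    k=sys.argv[1]; dl=float(sys.argv[2]) if len(sys.argv)>2 else 0
    c=cams.read_camera('scene'); o=st(); q=o['tool_rot']; yaw=2*np.arctan2(q[2],q[1])
    u0,v0,f=230,110,7
    p=proj(c,o['eef_pos']-np.array([0,0,.043])); u0,v0=int(p[0])-50,int(p[1])-40
    im=cv2.resize(np.ascontiguousarray(c['pixels'][v0:v0+80,u0:u0+110,::-1]),None,fx=f,fy=f,interpolation=cv2.INTER_CUBIC)
    im2=im.copy()
    T=lambda P:tuple(int(a) for a in (proj(c,P)-[u0,v0]+.5)*f)
    for a,b in hang(o['eef_pos'],yaw,dl): cv2.line(im2,T(a),T(b),(0,0,255),1)
    x,y,th=curve(np.load('v.npy'))
    for i in range(0,250,5): cv2.circle(im2,T([x[i],y[i],.15]),1,(0,255,0),-1)
    cv2.imwrite(f'pics/ov{k}.png',np.vstack([im[::1],im2])[::1] if 0 else im2); cv2.imwrite(f'pics/ovr{k}.png',im)
E
python3 ov.py 1
```

```text
t 6.95 pos [ 0.4693 -0.1027  0.1929] bore yaw 46.81 quat [0.0001 0.9177 0.3972 0.0003] F [ 0.175  -0.5636 -1.6439] M [-0.0273  0.0285 -0.0254] w 0.135
```

View pics/ov1.png

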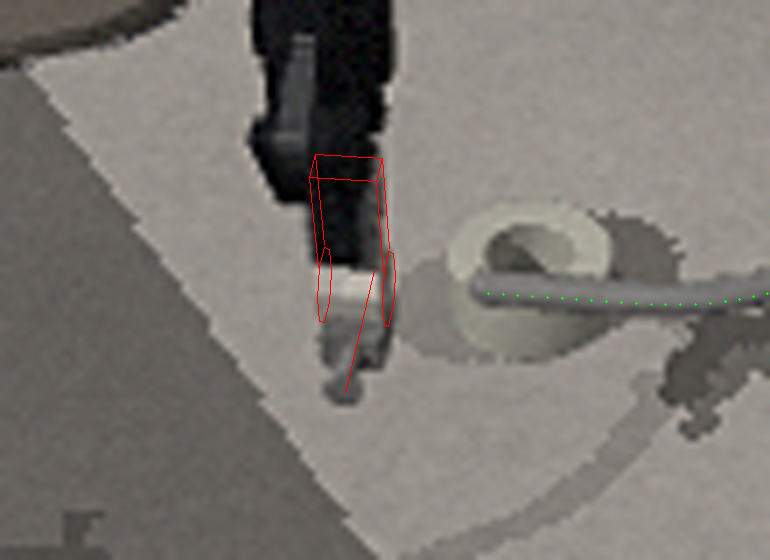

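View pics/ovr1.png

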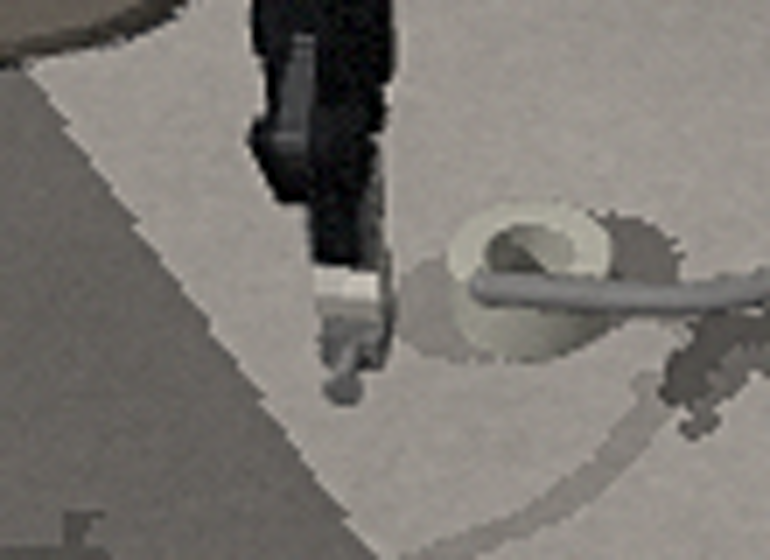

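Call:
move_arm:
  steps: [-1, -0.07, 0.07, 0, 0, 0, 0, -1, 0.55, 0.58, 0, 0, 0, 0, -1, 0.55, 0.58, 0, 0, 0, 0, -1, 0.55, 0.58, 0, 0, 0, 0, -1, 0, 0, 0, 0, 0, 0, -1, 0, 0, 0, 0, 0, 0]

```text
t: 7.55
eef_pos: [0.4846, -0.0837, 0.1924]
tool_rot: [-0.0, 0.917, 0.398, -0.0]
contact_force: [-0.1, 1.0, -1.6]
gripper_width: 0.133
```

```bash
cat > rel.py <<'E'
from h import *
from look import st
from fit import curve
def rel(o):
    x,y,th=curve(np.load('v.npy')); p=o['eef_pos']; q=o['tool_rot']
    i=np.argmin((x-p[0])**2+(y-p[1])**2); d=p[:2]-[x[i],y[i]]
    t=np.array([np.cos(th[i]),np.sin(th[i])]);n=np.array([-t[1],t[0]])
    F=np.array(o['contact_force'])
    print('s',i if 0<i<249 else (i,round(float(d@t)*1e3,1)),'lat mm',round(float(d@n)*1e3,2),'yaw err',round(np.degrees(2*np.arctan2(q[2],q[1])-th[i]),2),'F t/n/z',np.round([F[:2]@t,F[:2]@n,F[2]],2))
if __name__=='__main__':
    rel(st())
E
python3 rel.py; python3 ov.py 2
```

```text
t 7.55 pos [ 0.4846 -0.0837  0.1924] bore yaw 46.89 quat [-0.0001  0.9174  0.3979 -0.0001] F [-0.0503  1.02   -1.5842] M [ 0.0343  0.0086 -0.0585] w 0.133
s (np.int64(0), -20.6) lat mm 1.36 yaw err 0.09 F t/n/z [ 0.71  0.73 -1.58]
t 7.6 pos [ 0.4844 -0.084   0.1924] bore yaw 46.86 quat [-0.      0.9176  0.3976 -0.0002] F [ 0.1765  0.2364 -2.0738] M [ 0.0241 -0.0336  0.0604] w 0.136
```

View pics/ov2.png

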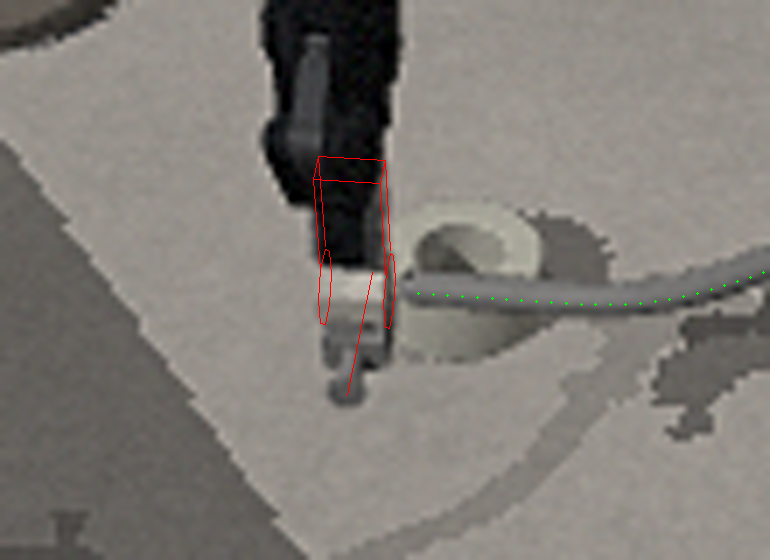

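View pics/ovr2.png

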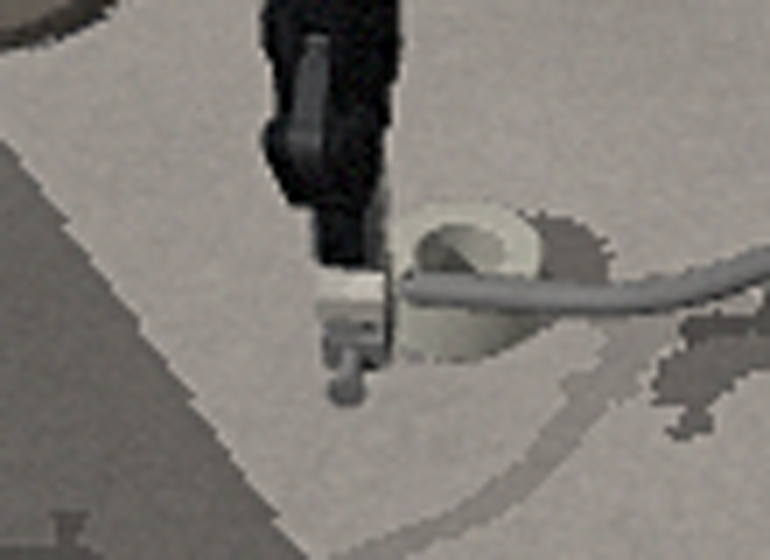

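Call:
move_arm:
  steps: [-1, 0.2, 0.21, 0, 0, 0, 0, -1, 0.2, 0.21, 0, 0, 0, 0, -1, 0, 0, 0, 0, 0, 0]

```text
t: 7.9
eef_pos: [0.4889, -0.0795, 0.1926]
tool_rot: [-0.0, 0.918, 0.398, 0.0]
contact_force: [0.6, -0.1, -1.8]
gripper_width: 0.133
```

```bash
python3 rel.py
```

```text
t 7.9 pos [ 0.4889 -0.0795  0.1926] bore yaw 46.86 quat [-0.      0.9175  0.3976  0.0002] F [ 0.6086 -0.0787 -1.7723] M [-0.0882  0.0504  0.0129] w 0.133
s (np.int64(0), -14.7) lat mm 1.12 yaw err 0.06 F t/n/z [ 0.36 -0.5  -1.77]
```

Call:
move_arm:
  steps: [-1, 0.2, 0.21, 0, 0, 0, 0, -1, 0, 0, 0, 0, 0, 0]

```text
t: 8.1
eef_pos: [0.4908, -0.0775, 0.1925]
tool_rot: [-0.0, 0.918, 0.398, 0.0]
contact_force: [0.1, 0.6, -2.2]
gripper_width: 0.136
```

```bash
python3 rel.py
```

```text
t 8.1 pos [ 0.4908 -0.0775  0.1925] bore yaw 46.86 quat [-0.      0.9176  0.3976  0.0002] F [ 0.1395  0.6289 -2.1689] M [ 0.0118  0.0151 -0.0726] w 0.136
s (np.int64(0), -11.8) lat mm 1.15 yaw err 0.06 F t/n/z [ 0.55  0.33 -2.17]
```

Call:
move_arm:
  steps: [-1, 0.2, 0.21, 0, 0, 0, 0, -1, 0, 0, 0, 0, 0, 0]

```text
t: 8.3
eef_pos: [0.4928, -0.0754, 0.1925]
tool_rot: [-0.0, 0.918, 0.398, 0.0]
contact_force: [0.7, 0.3, -1.7]
gripper_width: 0.135
```

Call:
move_arm:
  steps: [-1, 0.2, 0.21, 0, 0, 0, 0, -1, 0, 0, 0, 0, 0, 0]

```text
t: 8.5
eef_pos: [0.4948, -0.0732, 0.1925]
tool_rot: [-0.0, 0.918, 0.398, 0.0]
contact_force: [-0.5, 1.3, -1.0]
gripper_width: 0.139
```

```bash
python3 rel.py
```

```text
t 8.5 pos [ 0.4948 -0.0732  0.1925] bore yaw 46.86 quat [-0.      0.9175  0.3977  0.0002] F [-0.5372  1.2816 -1.0462] M [ 0.0142 -0.0387 -0.0095] w 0.139
s (np.int64(0), -6.0) lat mm 1.12 yaw err 0.06 F t/n/z [ 0.57  1.27 -1.05]
```

Call:
move_arm:
  steps: [-1, 0.2, 0.21, 0, 0, 0, 0, -1, 0.2, 0.21, 0, 0, 0, 0, -1, 0, 0, 0, 0, 0, 0]

```text
t: 8.8
eef_pos: [0.4989, -0.0689, 0.1925]
tool_rot: [-0.0, 0.918, 0.398, 0.0]
contact_force: [-0.1, 0.3, -1.1]
gripper_width: 0.136
```

```bash
python3 rel.py
```

```text
t 8.8 pos [ 0.4989 -0.0689  0.1925] bore yaw 46.87 quat [-0.      0.9175  0.3977  0.0002] F [-0.0874  0.2629 -1.0778] M [-0.0299  0.0107 -0.0325] w 0.136
s (np.int64(0), -0.0) lat mm 1.07 yaw err 0.07 F t/n/z [ 0.13  0.24 -1.08]
```

Call:
move_arm:
  steps: [-1, 0.2, 0.21, 0, 0, 0, 0, -1, 0.2, 0.21, 0, 0, 0, 0, -1, 0.2, 0.21, 0, 0, 0, 0, -1, 0, 0, 0, 0, 0, 0]

```text
t: 9.2
eef_pos: [0.5049, -0.0626, 0.1926]
tool_rot: [-0.0, 0.917, 0.398, 0.0]
contact_force: [-0.0, 0.2, -1.1]
gripper_width: 0.137
```

```bash
python3 rel.py; python3 ov.py 3; python3 rel.py
```

```text
t 9.2 pos [ 0.5049 -0.0626  0.1926] bore yaw 46.88 quat [-0.      0.9175  0.3978  0.0002] F [-0.0455  0.1591 -1.1041] M [ 0.0161  0.0284 -0.0206] w 0.137
s 9 lat mm 1.04 yaw err 0.08 F t/n/z [ 0.08  0.14 -1.1 ]
t 9.25 pos [ 0.5047 -0.0629  0.1925] bore yaw 46.86 quat [-0.      0.9175  0.3976  0.0001] F [-0.029  -0.357  -1.9644] M [-0.0132  0.0225 -0.0441] w 0.132
t 9.25 pos [ 0.5047 -0.0629  0.1925] bore yaw 46.86 quat [-0.      0.9175  0.3976  0.0001] F [-0.029  -0.357  -1.9644] M [-0.0132  0.0225 -0.0441] w 0.132
s 8 lat mm 1.01 yaw err 0.06 F t/n/z [-0.28 -0.22 -1.96]
```

View pics/ovr3.png

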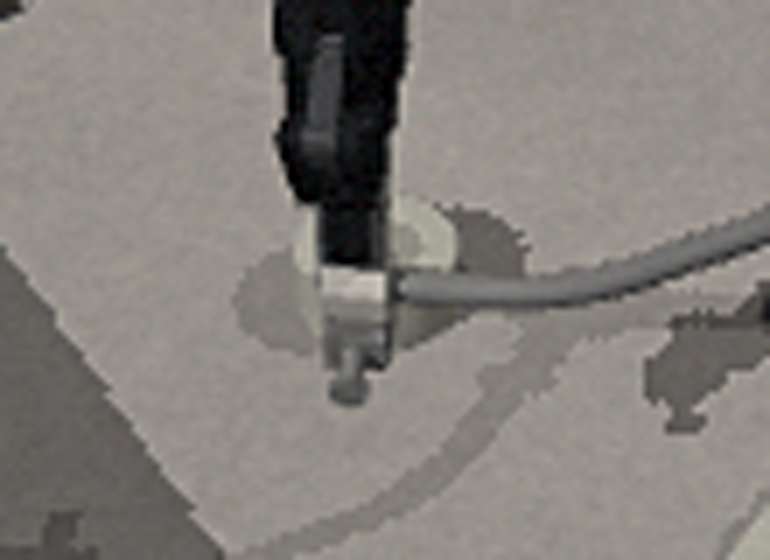

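Call:
move_arm:
  steps: [-1, -0.07, 0.07, 0, 0, 0, 0, -1, 0, 0, 0, 0, 0, 0]

```text
t: 9.45
eef_pos: [0.5036, -0.0624, 0.1925]
tool_rot: [-0.0, 0.918, 0.397, -0.0]
contact_force: [-0.5, -0.6, -1.3]
gripper_width: 0.136
```

```bash
python3 rel.py
```

```text
t 9.45 pos [ 0.5036 -0.0624  0.1925] bore yaw 46.84 quat [-0.      0.9176  0.3974 -0.0001] F [-0.5038 -0.6345 -1.3118] M [0.0129 0.0213 0.0044] w 0.136
s 8 lat mm 2.12 yaw err 0.04 F t/n/z [-0.81 -0.07 -1.31]
```

Call:
move_arm:
  steps: [-1, 0.14, -0.14, 0, 0, 0, 0, -1, 0, 0, 0, 0, 0, 0]

```text
t: 9.65
eef_pos: [0.5052, -0.0639, 0.1925]
tool_rot: [-0.0, 0.918, 0.397, -0.0]
contact_force: [0.2, -0.6, -0.8]
gripper_width: 0.133
```

```bash
python3 rel.py
```

```text
t 9.65 pos [ 0.5052 -0.0639  0.1925] bore yaw 46.82 quat [-0.0001  0.9177  0.3973 -0.0001] F [ 0.2392 -0.6104 -0.7711] M [ 0.04    0.1    -0.0088] w 0.133
s 8 lat mm -0.07 yaw err 0.02 F t/n/z [-0.28 -0.59 -0.77]
```

```bash
cat > nx.py <<'E'
import sys
from h import *
from look import st
from fit import curve
DL=-.0015
def model():
    v=np.load('v.npy').copy(); b=np.load('b.npy'); ss=np.arange(0,.2571,.0001); x,y,th=curve(v,ss); return ss,x+b[0],y+b[1],th
def target(m,s): # tcp pose for bore at s
    ss,x,y,th=m; t=np.interp(s,ss,th); return np.array([np.interp(s,ss,x)-DL*np.cos(t),np.interp(s,ss,y)-DL*np.sin(t),t])
def go(N,step):
    m=model(); ss,x,y,th=m; o=status.get_obs(); q=o['tool_rot']; yaw=2*np.arctan2(q[2],q[1]); p=o['eef_pos']
    bx=np.array(p[:2])+DL*np.array([np.cos(yaw),np.sin(yaw)])
    i=np.argmin((x-bx[0])**2+(y-bx[1])**2); s=ss[i]; t=np.array([np.cos(th[i]),np.sin(th[i])]);n=np.array([-t[1],t[0]])
    F=np.array(o['contact_force']); M=np.array(o['torque'])
    print('t %.2f s %.1f lat %.2f yawerr %.2f z %.4f F t/n/z %.2f %.2f %.2f Mz %.3f |M| %s w %.3f'%(o['t'],s*1e3,(bx-[x[i],y[i]])@n*1e3,np.degrees(yaw-th[i]),p[2],F[:2]@t,F[:2]@n,F[2],M[2],np.round(M,2),o['gripper_width']),'th %.1f n %s'%(np.degrees(th[i]),np.round(n,2)))
    cur=np.array([p[0],p[1],yaw]); 
    for k in range(1,N+1):
        g=target(m,s+k*step); d=g-cur; r=[round(d[0]*100,2),round(d[1]*100,2),round(np.degrees(d[2]),1)]; print(r,end=' ')
        cur=cur+[r[0]/100,r[1]/100,np.radians(r[2])]
    print()
if __name__=='__main__': go(int(sys.argv[1]),float(sys.argv[2])/1e3)
E
python3 -c "
import numpy as np; np.save('b.npy',[-.0008,.0006])"
python3 nx.py 5 3
```

```text
t 9.65 s 6.5 lat -1.06 yawerr 0.02 z 0.1925 F t/n/z -0.28 -0.59 -0.77 Mz -0.009 |M| [ 0.04  0.1  -0.01] w 0.133 th 46.8 n [-0.73  0.68]
[np.float64(0.13), np.float64(0.29), np.float64(-0.0)] [np.float64(0.2), np.float64(0.22), np.float64(-0.0)] [np.float64(0.21), np.float64(0.22), np.float64(-0.0)] [np.float64(0.2), np.float64(0.22), np.float64(-0.0)] [np.float64(0.21), np.float64(0.21), np.float64(-0.0)]
```

Call:
move_arm:
  steps: [-1, 0.13, 0.29, 0, 0, 0, 0, -1, 0.2, 0.22, 0, 0, 0, 0, -1, 0.21, 0.22, 0, 0, 0, 0, -1, 0.2, 0.22, 0, 0, 0, 0, -1, 0.21, 0.21, 0, 0, 0, 0, -1, 0, 0, 0, 0, 0, 0]

```text
t: 10.25
eef_pos: [0.5151, -0.0517, 0.1925]
tool_rot: [-0.0, 0.917, 0.398, 0.0]
contact_force: [-0.6, 0.1, -2.1]
gripper_width: 0.136
```

```bash
sed -i 's/print(r,end/print([float(a) for a in r],end/' nx.py; python3 nx.py 5 3
```

```text
t 10.25 s 22.2 lat 0.08 yawerr 0.08 z 0.1925 F t/n/z -0.36 0.49 -2.14 Mz 0.077 |M| [-0.04  0.01  0.08] w 0.136 th 46.8 n [-0.73  0.68]
[0.21, 0.21, -0.1] [0.21, 0.22, 0.0] [0.2, 0.22, 0.0] [0.21, 0.22, 0.0] [0.2, 0.22, 0.0]
```

Call:
move_arm:
  steps: [-1, 0.21, 0.21, 0, 0, 0, 0, -1, 0.21, 0.22, 0, 0, 0, 0, -1, 0.2, 0.22, 0, 0, 0, 0, -1, 0.21, 0.22, 0, 0, 0, 0, -1, 0.2, 0.22, 0, 0, 0, 0, -1, 0, 0, 0, 0, 0, 0]

```text
t: 10.85
eef_pos: [0.5253, -0.0408, 0.1925]
tool_rot: [-0.0, 0.917, 0.398, 0.0]
contact_force: [0.1, -0.2, -2.8]
gripper_width: 0.132
```

```bash
python3 nx.py 5 3
```

```text
t 10.85 s 37.2 lat 0.07 yawerr 0.08 z 0.1925 F t/n/z -0.05 -0.18 -2.84 Mz -0.018 |M| [-0.   -0.02 -0.02] w 0.132 th 46.8 n [-0.73  0.68]
[0.21, 0.21, -0.1] [0.21, 0.22, 0.0] [0.2, 0.22, 0.0] [0.21, 0.22, 0.0] [0.2, 0.22, 0.2]
```

Call:
move_arm:
  steps: [-1, 0.21, 0.21, 0, 0, 0, 0, -1, 0.21, 0.22, 0, 0, 0, 0, -1, 0.2, 0.22, 0, 0, 0, 0, -1, 0, 0, 0, 0, 0, 0]

```text
t: 11.25
eef_pos: [0.5316, -0.0343, 0.1925]
tool_rot: [-0.0, 0.917, 0.398, 0.0]
contact_force: [-0.4, -0.3, -1.4]
gripper_width: 0.135
```

```bash
python3 nx.py 4 2.5
```

```text
t 11.25 s 46.2 lat -0.02 yawerr 0.07 z 0.1925 F t/n/z -0.52 0.10 -1.38 Mz -0.034 |M| [ 0.01 -0.03 -0.03] w 0.135 th 46.8 n [-0.73  0.68]
[0.17, 0.18, -0.1] [0.17, 0.19, 0.1] [0.17, 0.18, 0.3] [0.17, 0.19, 0.7]
```

Call:
move_arm:
  steps: [-1, 0.17, 0.18, 0, 0, 0, 0, -1, 0.17, 0.19, 0, 0, 0, 0.1, -1, 0.17, 0.18, 0, 0, 0, 0.3, -1, 0.17, 0.19, 0, 0, 0, 0.7, -1, 0, 0, 0, 0, 0, 0]

```text
t: 11.75
eef_pos: [0.5383, -0.0269, 0.1925]
tool_rot: [-0.0, 0.914, 0.407, 0.0]
contact_force: [-0.4, -0.8, -1.1]
gripper_width: 0.134
```

```bash
python3 nx.py 4 2.5
```

```text
t 11.75 s 56.1 lat 0.06 yawerr 0.15 z 0.1925 F t/n/z -0.90 -0.27 -1.14 Mz -0.006 |M| [-0.04 -0.   -0.01] w 0.134 th 47.9 n [-0.74  0.67]
[0.17, 0.18, 0.9] [0.16, 0.19, 1.4] [0.15, 0.2, 1.7] [0.15, 0.2, 1.9]
```

Call:
move_arm:
  steps: [-1, 0.17, 0.18, 0, 0, 0, 0.9, -1, 0.16, 0.19, 0, 0, 0, 1.4, -1, 0.15, 0.2, 0, 0, 0, 1.7, -1, 0, 0, 0, 0, 0, 0]

```text
t: 12.15
eef_pos: [0.5431, -0.0212, 0.1925]
tool_rot: [-0.0, 0.899, 0.439, 0.0]
contact_force: [-0.5, -0.1, -1.7]
gripper_width: 0.135
```

```bash
python3 nx.py 4 2.5
```

```text
t 12.15 s 63.6 lat -0.01 yawerr 0.01 z 0.1925 F t/n/z -0.36 0.30 -1.74 Mz -0.035 |M| [ 0.01  0.05 -0.04] w 0.135 th 52.0 n [-0.79  0.62]
[0.15, 0.21, 1.8] [0.14, 0.2, 1.8] [0.13, 0.21, 1.8] [0.13, 0.22, 1.8]
```

Call:
move_arm:
  steps: [-1, 0.15, 0.21, 0, 0, 0, 1.8, -1, 0.14, 0.2, 0, 0, 0, 1.8, -1, 0.13, 0.21, 0, 0, 0, 1.8, -1, 0, 0, 0, 0, 0, 0]

```text
t: 12.55
eef_pos: [0.5472, -0.015, 0.1925]
tool_rot: [-0.0, 0.877, 0.481, 0.0]
contact_force: [-0.9, 0.3, -1.1]
gripper_width: 0.137
```

```bash
python3 nx.py 4 2.5
```

```text
t 12.55 s 71.1 lat 0.04 yawerr -0.02 z 0.1925 F t/n/z -0.22 0.92 -1.14 Mz -0.039 |M| [ 0.02  0.03 -0.04] w 0.137 th 57.5 n [-0.84  0.54]
[0.13, 0.21, 1.8] [0.12, 0.22, 1.6] [0.12, 0.22, 1.7] [0.1, 0.23, 1.6]
```

Call:
move_arm:
  steps: [-1, 0.11, 0.22, 0, 0, 0, 1.8, -1, 0.12, 0.22, 0, 0, 0, 1.7, -1, 0.11, 0.22, 0, 0, 0, 1.7, -1, 0, 0, 0, 0, 0, 0]

```text
t: 12.95
eef_pos: [0.5506, -0.0084, 0.1925]
tool_rot: [-0.0, 0.854, 0.52, 0.0]
contact_force: [0.7, 0.2, -1.2]
gripper_width: 0.136
```

```bash
python3 nx.py 4 2.5
```

```text
t 12.95 s 78.5 lat 0.30 yawerr 0.16 z 0.1925 F t/n/z 0.55 -0.52 -1.20 Mz 0.055 |M| [-0.01  0.05  0.06] w 0.136 th 62.5 n [-0.89  0.46]
[0.13, 0.21, 1.4] [0.11, 0.23, 1.6] [0.09, 0.23, 1.5] [0.09, 0.23, 1.5]
```

Call:
move_arm:
  steps: [-1, 0.12, 0.22, 0, 0, 0, 1.5, -1, 0.11, 0.23, 0, 0, 0, 1.6, -1, 0.09, 0.23, 0, 0, 0, 1.5, -1, 0.09, 0.23, 0, 0, 0, 1.5, -1, 0, 0, 0, 0, 0, 0]

```text
t: 13.45
eef_pos: [0.5547, 0.0008, 0.1925]
tool_rot: [-0.0, 0.825, 0.565, 0.0]
contact_force: [0.5, -0.5, -1.8]
gripper_width: 0.129
```

```bash
python3 nx.py 4 2.5
```

```text
t 13.45 s 88.5 lat 0.21 yawerr 0.10 z 0.1925 F t/n/z -0.29 -0.67 -1.79 Mz 0.031 |M| [-0.03 -0.01  0.03] w 0.129 th 68.6 n [-0.93  0.36]
[0.1, 0.22, 1.3] [0.08, 0.24, 1.3] [0.08, 0.24, 1.3] [0.07, 0.24, 1.1]
```

Call:
move_arm:
  steps: [-1, 0.1, 0.22, 0, 0, 0, 1.3, -1, 0.08, 0.24, 0, 0, 0, 1.3, -1, 0.08, 0.24, 0, 0, 0, 1.3, -1, 0.07, 0.24, 0, 0, 0, 1.1, -1, 0, 0, 0, 0, 0, 0]

```text
t: 13.95
eef_pos: [0.5579, 0.0102, 0.1925]
tool_rot: [-0.0, 0.8, 0.6, 0.0]
contact_force: [-0.5, -0.1, -1.5]
gripper_width: 0.134
```

```bash
python3 nx.py 4 2.5
```

```text
t 13.95 s 98.5 lat 0.00 yawerr -0.04 z 0.1925 F t/n/z -0.22 0.50 -1.54 Mz 0.029 |M| [0.01 0.03 0.03] w 0.134 th 73.8 n [-0.96  0.28]
[0.06, 0.24, 1.1] [0.07, 0.24, 0.9] [0.05, 0.24, 0.9] [0.06, 0.25, 0.7]
```

Call:
move_arm:
  steps: [-1, 0.06, 0.24, 0, 0, 0, 1.1, -1, 0.07, 0.24, 0, 0, 0, 0.9, -1, 0.05, 0.24, 0, 0, 0, 0.9, -1, 0.06, 0.25, 0, 0, 0, 0.7, -1, 0, 0, 0, 0, 0, 0]

```text
t: 14.45
eef_pos: [0.5603, 0.0199, 0.1925]
tool_rot: [-0.0, 0.781, 0.625, 0.0]
contact_force: [0.6, -0.1, -1.3]
gripper_width: 0.131
```

```bash
python3 nx.py 4 2.5; python3 ov.py 4 -0.0015
```

```text
t 14.45 s 108.5 lat -0.00 yawerr -0.03 z 0.1925 F t/n/z 0.02 -0.60 -1.35 Mz 0.026 |M| [-0.03  0.04  0.03] w 0.131 th 77.3 n [-0.98  0.22]
[0.05, 0.24, 0.6] [0.05, 0.25, 0.5] [0.05, 0.24, 0.4] [0.05, 0.25, 0.3] 
t 14.5 pos [0.5602 0.0196 0.1925] bore yaw 77.27 quat [-0.      0.7811  0.6243  0.0001] F [-0.7537 -0.3807 -1.3317] M [0.049  0.0182 0.0072] w 0.133
```

View pics/ov4.png

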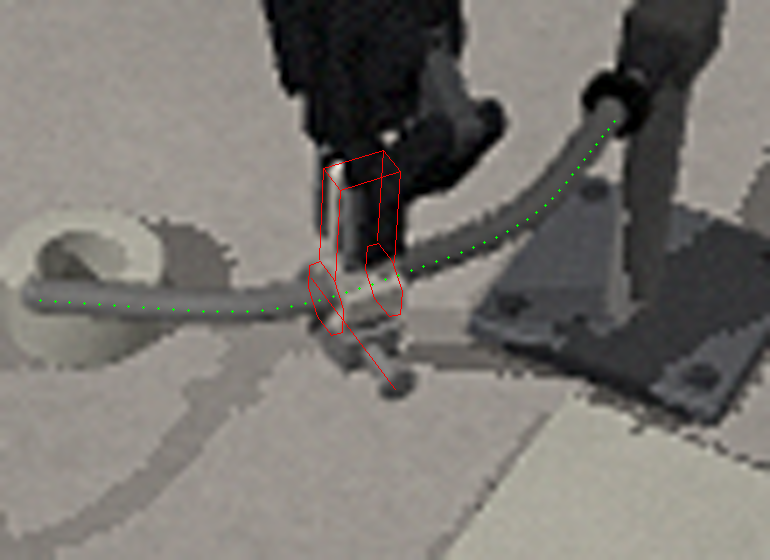

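Call:
move_arm:
  steps: [-1, -0.08, 0, 0, 0, 0, 0, -1, 0, 0, 0, 0, 0, 0]

```text
t: 14.7
eef_pos: [0.5593, 0.0192, 0.1924]
tool_rot: [0.0, 0.781, 0.624, -0.0]
contact_force: [0.6, -0.3, -1.2]
gripper_width: 0.131
```

Call:
move_arm:
  steps: [-1, 0.08, 0, 0, 0, 0, 0, -1, 0.08, 0, 0, 0, 0, 0, -1, 0, 0, 0, 0, 0, 0]

```text
t: 15.0
eef_pos: [0.5611, 0.0193, 0.1925]
tool_rot: [0.0, 0.781, 0.624, 0.0]
contact_force: [-0.2, -0.2, -2.1]
gripper_width: 0.136
```

Call:
move_arm:
  steps: [-1, -0.08, 0, 0, 0, 0, 0, -1, 0, 0, 0, 0, 0, 0]

```text
t: 15.2
eef_pos: [0.5601, 0.0193, 0.1925]
tool_rot: [-0.0, 0.781, 0.624, -0.0]
contact_force: [0.1, -0.5, -1.6]
gripper_width: 0.136
```

```bash
python3 nx.py 4 2.5
```

```text
t 15.20 s 107.9 lat 0.08 yawerr 0.07 z 0.1925 F t/n/z -0.47 -0.17 -1.64 Mz -0.006 |M| [-0.02 -0.06 -0.01] w 0.136 th 77.2 n [-0.98  0.22]
[0.06, 0.24, 0.6] [0.05, 0.25, 0.5] [0.05, 0.24, 0.4] [0.05, 0.25, 0.3]
```

```bash
python3 nx.py 6 3
```

```text
t 15.20 s 107.9 lat 0.08 yawerr 0.07 z 0.1925 F t/n/z -0.47 -0.17 -1.64 Mz -0.006 |M| [-0.02 -0.06 -0.01] w 0.136 th 77.2 n [-0.98  0.22]
[0.07, 0.29, 0.7] [0.06, 0.29, 0.6] [0.06, 0.3, 0.4] [0.05, 0.29, 0.3] [0.06, 0.3, 0.3] [0.05, 0.29, 0.1]
```

Call:
move_arm:
  steps: [-1, 0.07, 0.29, 0, 0, 0, 0.7, -1, 0.06, 0.29, 0, 0, 0, 0.6, -1, 0.06, 0.3, 0, 0, 0, 0.4, -1, 0.05, 0.29, 0, 0, 0, 0.3, -1, 0.06, 0.3, 0, 0, 0, 0.3, -1, 0, 0, 0, 0, 0, 0]

```text
t: 15.8
eef_pos: [0.5633, 0.0348, 0.1925]
tool_rot: [-0.0, 0.768, 0.64, 0.0]
contact_force: [-0.2, 0.0, -1.1]
gripper_width: 0.133
```

```bash
python3 nx.py 6 3
```

```text
t 15.80 s 123.7 lat -0.07 yawerr 0.05 z 0.1925 F t/n/z -0.02 0.25 -1.13 Mz -0.045 |M| [-0.02 -0.02 -0.05] w 0.133 th 79.6 n [-0.98  0.18]
[0.05, 0.3, 0.1] [0.05, 0.29, 0.1] [0.05, 0.3, 0.1] [0.05, 0.29, 0.1] [0.06, 0.3, 0.2] [0.05, 0.3, 0.2]
```

Call:
move_arm:
  steps: [-1, 0.05, 0.3, 0, 0, 0, 0.1, -1, 0.05, 0.29, 0, 0, 0, 0.1, -1, 0.05, 0.3, 0, 0, 0, 0.1, -1, 0.05, 0.29, 0, 0, 0, 0.1, -1, 0.06, 0.3, 0, 0, 0, 0.2, -1, 0, 0, 0, 0, 0, 0]

```text
t: 16.4
eef_pos: [0.5659, 0.0495, 0.1925]
tool_rot: [-0.0, 0.765, 0.644, 0.0]
contact_force: [0.3, -0.0, -2.0]
gripper_width: 0.135
```

```bash
python3 nx.py 6 2.5
```

```text
t 16.40 s 138.7 lat -0.07 yawerr -0.00 z 0.1925 F t/n/z -0.00 -0.27 -2.01 Mz 0.021 |M| [0.01 0.03 0.02] w 0.135 th 80.2 n [-0.99  0.17]
[0.04, 0.25, 0.2] [0.04, 0.25, 0.2] [0.04, 0.24, 0.3] [0.03, 0.25, 0.5] [0.04, 0.25, 0.6] [0.03, 0.25, 0.8]
```

Call:
move_arm:
  steps: [-1, 0.04, 0.25, 0, 0, 0, 0.2, -1, 0.04, 0.25, 0, 0, 0, 0.2, -1, 0.04, 0.24, 0, 0, 0, 0.3, -1, 0.03, 0.25, 0, 0, 0, 0.5, -1, 0, 0, 0, 0, 0, 0]

```text
t: 16.9
eef_pos: [0.5673, 0.0593, 0.1925]
tool_rot: [-0.0, 0.758, 0.652, 0.0]
contact_force: [-0.8, -0.2, -2.4]
gripper_width: 0.131
```

```bash
python3 nx.py 5 2.5
```

```text
t 16.90 s 148.5 lat 0.09 yawerr 0.03 z 0.1925 F t/n/z -0.37 0.75 -2.42 Mz 0.036 |M| [-0.03  0.    0.04] w 0.131 th 81.4 n [-0.99  0.15]
[0.04, 0.24, 0.6] [0.03, 0.25, 0.7] [0.03, 0.25, 0.9] [0.03, 0.25, 1.0] [0.01, 0.25, 1.1]
```

Call:
move_arm:
  steps: [-1, 0.03, 0.24, 0, 0, 0, 0.6, -1, 0.03, 0.25, 0, 0, 0, 0.7, -1, 0.03, 0.25, 0, 0, 0, 0.9, -1, 0.03, 0.25, 0, 0, 0, 1.0, -1, 0, 0, 0, 0, 0, 0]

```text
t: 17.4
eef_pos: [0.5685, 0.0692, 0.1925]
tool_rot: [-0.0, 0.739, 0.673, 0.0]
contact_force: [-0.5, 0.8, -1.4]
gripper_width: 0.134
```

```bash
python3 nx.py 5 2.5
```

```text
t 17.40 s 158.5 lat 0.03 yawerr 0.02 z 0.1925 F t/n/z 0.74 0.55 -1.43 Mz 0.035 |M| [-0.02 -0.    0.04] w 0.134 th 84.6 n [-1.    0.09]
[0.02, 0.25, 1.1] [0.01, 0.25, 1.1] [0.01, 0.25, 1.2] [0.0, 0.25, 1.4] [0.0, 0.25, 1.3]
```

Call:
move_arm:
  steps: [-1, 0.0, 0.25, 0, 0, 0, 1.1, -1, 0.01, 0.25, 0, 0, 0, 1.1, -1, 0.01, 0.25, 0, 0, 0, 1.2, -1, 0.0, 0.25, 0, 0, 0, 1.4, -1, 0, 0, 0, 0, 0, 0]

```text
t: 17.9
eef_pos: [0.5687, 0.0792, 0.1925]
tool_rot: [-0.0, 0.711, 0.704, 0.0]
contact_force: [0.1, 0.2, -1.7]
gripper_width: 0.135
```

```bash
python3 nx.py 5 2.5
```

```text
t 17.90 s 168.6 lat 0.31 yawerr 0.01 z 0.1925 F t/n/z 0.23 -0.07 -1.75 Mz -0.053 |M| [-0.03 -0.01 -0.05] w 0.135 th 89.4 n [-1.    0.01]
[0.03, 0.25, 1.4] [-0.01, 0.25, 1.4] [-0.02, 0.25, 1.5] [-0.02, 0.25, 1.5] [-0.03, 0.25, 1.6]
```

Call:
move_arm:
  steps: [-1, 0.01, 0.25, 0, 0, 0, 1.4, -1, -0.01, 0.25, 0, 0, 0, 1.4, -1, -0.02, 0.25, 0, 0, 0, 1.5, -1, -0.02, 0.25, 0, 0, 0, 1.5, -1, 0, 0, 0, 0, 0, 0]

```text
t: 18.4
eef_pos: [0.5682, 0.0892, 0.1925]
tool_rot: [-0.0, 0.674, 0.739, 0.0]
contact_force: [-0.3, 0.4, -1.5]
gripper_width: 0.134
```

```bash
python3 nx.py 5 2.5
```

```text
t 18.40 s 178.6 lat 0.20 yawerr -0.00 z 0.1925 F t/n/z 0.46 0.26 -1.53 Mz 0.010 |M| [-0.01 -0.02  0.01] w 0.134 th 95.2 n [-1.   -0.09]
[-0.01, 0.25, 1.6] [-0.04, 0.25, 1.6] [-0.04, 0.25, 1.6] [-0.05, 0.24, 1.7] [-0.06, 0.24, 1.7]
```

Call:
move_arm:
  steps: [-1, -0.02, 0.25, 0, 0, 0, 1.6, -1, -0.04, 0.25, 0, 0, 0, 1.6, -1, -0.04, 0.25, 0, 0, 0, 1.6, -1, -0.05, 0.24, 0, 0, 0, 1.7, -1, 0, 0, 0, 0, 0, 0]

```text
t: 18.9
eef_pos: [0.5667, 0.0991, 0.1925]
tool_rot: [-0.0, 0.631, 0.776, 0.0]
contact_force: [0.4, 0.3, -1.3]
gripper_width: 0.134
```

```bash
python3 nx.py 5 2.5; python3 ov.py 5 -0.0015;  python3 look.py 6
```

```text
t 18.90 s 188.6 lat 0.11 yawerr 0.00 z 0.1925 F t/n/z 0.22 -0.41 -1.32 Mz -0.012 |M| [ 0.    0.02 -0.01] w 0.134 th 101.7 n [-0.98 -0.2 ]
[-0.05, 0.24, 1.7] [-0.06, 0.24, 1.7] [-0.08, 0.24, 1.7] [-0.08, 0.24, 1.5] [-0.08, 0.24, 1.2] 
t 18.95 pos [0.5668 0.0987 0.1925] bore yaw 101.67 quat [-0.0001  0.6315  0.7753  0.0001] F [-1.1682  0.157  -1.8401] M [ 0.0144 -0.0356 -0.0018] w 0.135
t 18.95 pos [0.5668 0.0987 0.1925] bore yaw 101.67 quat [-0.0001  0.6315  0.7753  0.0001] F [-1.1682  0.157  -1.8401] M [ 0.0144 -0.0356 -0.0018] w 0.135
```

View pics/ov5.png

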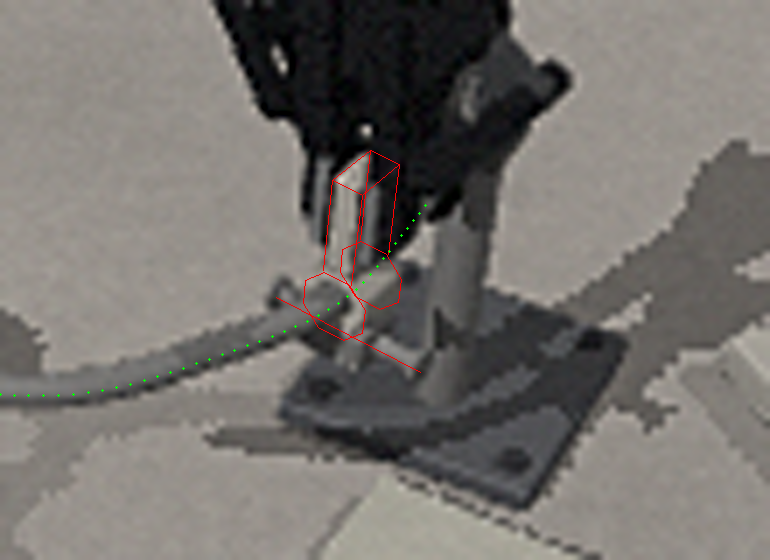

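View pics/top6c.png

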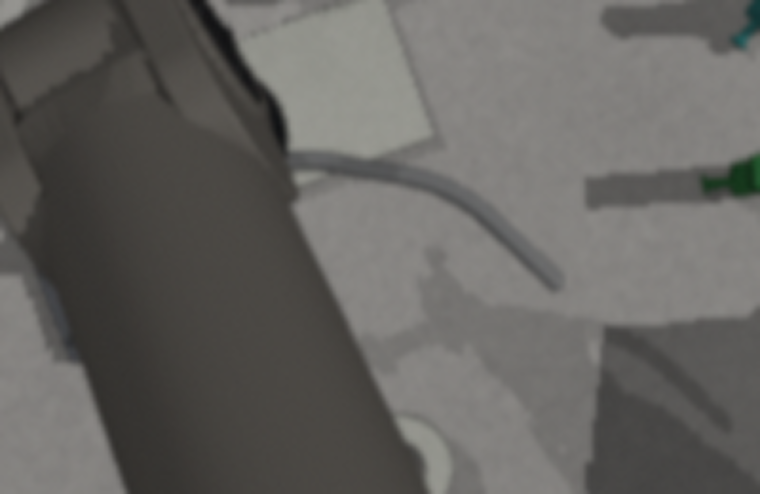

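Call:
move_arm:
  steps: [-1, -0.05, 0.24, 0, 0, 0, 1.7, -1, -0.06, 0.24, 0, 0, 0, 1.7, -1, -0.08, 0.24, 0, 0, 0, 1.7, -1, 0, 0, 0, 0, 0, 0]

```text
t: 19.45
eef_pos: [0.5647, 0.1064, 0.1925]
tool_rot: [-0.0, 0.596, 0.803, 0.0]
contact_force: [-0.5, 0.6, -2.1]
gripper_width: 0.134
```

```bash
python3 nx.py 5 2.5
```

```text
t 19.45 s 196.2 lat 0.07 yawerr -0.06 z 0.1925 F t/n/z 0.70 0.26 -2.09 Mz -0.050 |M| [ 0.03 -0.02 -0.05] w 0.134 th 106.9 n [-0.96 -0.29]
[-0.07, 0.24, 1.6] [-0.09, 0.23, 1.2] [-0.09, 0.24, 0.8] [-0.09, 0.23, 0.5] [-0.09, 0.23, 0.2]
```

Call:
move_arm:
  steps: [-1, -0.07, 0.24, 0, 0, 0, 1.6, -1, -0.09, 0.23, 0, 0, 0, 1.2, -1, -0.09, 0.24, 0, 0, 0, 0.8, -1, 0, 0, 0, 0, 0, 0]

```text
t: 19.85
eef_pos: [0.5622, 0.1134, 0.1925]
tool_rot: [-0.0, 0.571, 0.821, 0.0]
contact_force: [-0.3, 0.2, -2.0]
gripper_width: 0.138
```

```bash
python3 nx.py 5 2.5
```

```text
t 19.85 s 203.6 lat 0.09 yawerr -0.04 z 0.1925 F t/n/z 0.24 0.22 -2.03 Mz -0.054 |M| [ 0.02  0.01 -0.05] w 0.138 th 110.4 n [-0.94 -0.35]
[-0.08, 0.23, 0.6] [-0.09, 0.24, 0.2] [-0.09, 0.23, -0.0] [-0.09, 0.23, -0.0] [-0.09, 0.24, -0.0]
```

Call:
move_arm:
  steps: [-1, -0.08, 0.23, 0, 0, 0, 0.8, -1, -0.09, 0.24, 0, 0, 0, 0.4, -1, -0.09, 0.23, 0, 0, 0, 0.2, -1, -0.09, 0.23, 0, 0, 0, 0, -1, 0, 0, 0, 0, 0, 0]

```text
t: 20.35
eef_pos: [0.5587, 0.1227, 0.1925]
tool_rot: [-0.0, 0.561, 0.828, 0.0]
contact_force: [-0.2, 0.6, -1.7]
gripper_width: 0.133
```

```bash
python3 nx.py 5 2.5; python3 ov.py 7 -0.0015
```

```text
t 20.35 s 213.5 lat -0.02 yawerr 0.57 z 0.1925 F t/n/z 0.59 -0.04 -1.71 Mz -0.028 |M| [ 0.    0.   -0.03] w 0.133 th 111.2 n [-0.93 -0.36]
[-0.09, 0.23, -0.6] [-0.09, 0.23, 0.0] [-0.09, 0.23, 0.0] [-0.09, 0.24, 0.0] [-0.09, 0.23, 0.0] 
t 20.4 pos [0.5588 0.1224 0.1925] bore yaw 111.76 quat [-0.      0.5609  0.8279  0.    ] F [ 1.1164 -0.162  -2.5683] M [ 0.0275 -0.0391 -0.0167] w 0.134
```

View pics/ovr7.png

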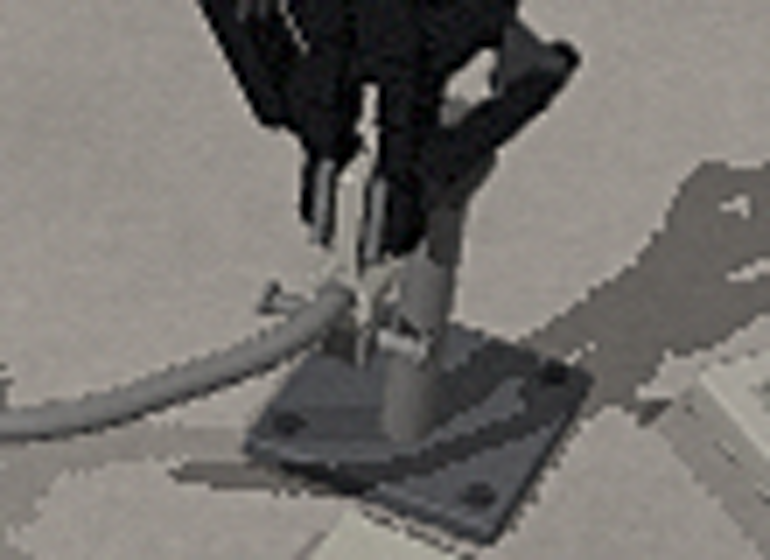

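Call:
move_arm:
  steps: [-1, -0.09, 0.23, 0, 0, 0, 0, -1, -0.09, 0.23, 0, 0, 0, 0, -1, -0.09, 0.23, 0, 0, 0, 0, -1, -0.09, 0.24, 0, 0, 0, 0, -1, 0, 0, 0, 0, 0, 0]

```text
t: 20.9
eef_pos: [0.5551, 0.132, 0.1925]
tool_rot: [-0.0, 0.561, 0.828, 0.0]
contact_force: [-0.1, 0.1, -1.3]
gripper_width: 0.136
```

```bash
cat > avg.py <<'E'
import sys
from h import *
import nx
t=np.array([np.cos(np.radians(111.2)),np.sin(np.radians(111.2))]);n=np.array([-t[1],t[0]])
L=[];P=[];W=[]
for k in range(int(sys.argv[1])):
    cams.read_camera('scene'); o=status.get_obs(); F=np.array(o['contact_force']); L.append([F[:2]@t,F[:2]@n,F[2]]);P.append(o['eef_pos'])
L=np.array(L); print('avg F t/n/z',L.mean(0).round(2),'+-',(L.std(0)/len(L)**.5).round(2)); nx.go(4,.0025)
E
python3 avg.py 8
```

```text
avg F t/n/z [ 0.16  0.04 -1.73] +- [0.14 0.11 0.11]
t 21.30 s 222.8 lat -0.02 yawerr 0.52 z 0.1925 F t/n/z 0.79 -0.31 -2.08 Mz 0.035 |M| [-0.    0.02  0.04] w 0.136 th 111.2 n [-0.93 -0.36]
[-0.09, 0.23, -0.5] [-0.09, 0.24, -0.0] [-0.09, 0.23, -0.0] [-0.09, 0.23, -0.0]
```

Call:
move_arm:
  steps: [-1, -0.09, 0.23, 0, 0, 0, 0, -1, -0.09, 0.23, 0, 0, 0, 0, -1, -0.09, 0.23, 0, 0, 0, 0, -1, -0.04, 0.1, 0, 0, 0, 0, -1, 0, 0, 0, 0, 0, 0]

```text
t: 21.8
eef_pos: [0.5521, 0.1397, 0.1925]
tool_rot: [-0.0, 0.561, 0.828, 0.0]
contact_force: [-0.5, -0.2, -1.5]
gripper_width: 0.135
```

```bash
python3 avg.py 8
```

```text
avg F t/n/z [ 0.01 -0.07 -1.76] +- [0.14 0.2  0.14]
t 22.20 s 231.3 lat 0.01 yawerr 0.52 z 0.1925 F t/n/z 0.17 -0.09 -1.68 Mz 0.049 |M| [-0.02 -0.01  0.05] w 0.136 th 111.2 n [-0.93 -0.36]
[-0.09, 0.23, -0.5] [-0.09, 0.23, -0.0] [-0.09, 0.24, -0.0] [-0.09, 0.23, -0.0]
```

Call:
move_arm:
  steps: [-1, -0.07, 0.19, 0, 0, 0, 0, -1, 0, 0, 0, 0, 0, 0]

```text
t: 22.4
eef_pos: [0.5514, 0.1416, 0.1925]
tool_rot: [-0.0, 0.561, 0.828, 0.0]
contact_force: [0.3, 0.5, -2.4]
gripper_width: 0.137
```

```bash
python3 avg.py 8
```

```text
avg F t/n/z [-0.28  0.06 -1.51] +- [0.08 0.19 0.17]
t 22.80 s 233.4 lat -0.02 yawerr 0.53 z 0.1925 F t/n/z -0.12 0.26 -2.20 Mz -0.038 |M| [-0.03  0.04 -0.04] w 0.135 th 111.2 n [-0.93 -0.36]
[-0.09, 0.23, -0.5] [-0.09, 0.24, -0.0] [-0.09, 0.23, -0.0] [-0.09, 0.23, -0.0]
```

Call:
move_arm:
  steps: [-1, -0.07, 0.19, 0, 0, 0, 0, -1, 0, 0, 0, 0, 0, 0]

```text
t: 23.0
eef_pos: [0.5507, 0.1434, 0.1925]
tool_rot: [-0.0, 0.561, 0.828, 0.0]
contact_force: [-0.5, 0.1, -1.4]
gripper_width: 0.133
```

```bash
python3 avg.py 8
```

```text
avg F t/n/z [ 0.    0.02 -1.53] +- [0.24 0.19 0.15]
t 23.40 s 235.5 lat -0.05 yawerr 0.53 z 0.1925 F t/n/z 0.20 -0.26 -1.98 Mz -0.006 |M| [-0.04 -0.   -0.01] w 0.137 th 111.2 n [-0.93 -0.36]
[-0.1, 0.24, -0.5] [-0.09, 0.23, -0.0] [-0.09, 0.23, -0.0] [-0.09, 0.24, -0.0]
```

Still free. One-millimetre steps now.

Call:
move_arm:
  steps: [-1, -0.04, 0.09, 0, 0, 0, 0, -1, 0, 0, 0, 0, 0, 0]

```text
t: 23.6
eef_pos: [0.5505, 0.1439, 0.1925]
tool_rot: [0.0, 0.561, 0.828, -0.0]
contact_force: [0.5, -1.3, -1.4]
gripper_width: 0.138
```

```bash
python3 avg.py 10
```

```text
avg F t/n/z [-1.14 -0.4  -1.72] +- [0.18 0.21 0.16]
t 24.10 s 236.4 lat -0.03 yawerr 0.53 z 0.1925 F t/n/z -1.98 0.27 -1.32 Mz 0.016 |M| [-0.26 -0.12  0.02] w 0.139 th 111.2 n [-0.93 -0.36]
[-0.09, 0.23, -0.5] [-0.09, 0.24, -0.0] [-0.09, 0.23, -0.0] [-0.09, 0.23, -0.0]
```

Call:
move_arm:
  steps: [-1, -0.04, 0.09, 0, 0, 0, 0, -1, 0, 0, 0, 0, 0, 0]

```text
t: 24.3
eef_pos: [0.55, 0.1449, 0.1925]
tool_rot: [0.0, 0.561, 0.828, 0.0]
contact_force: [0.9, -0.6, -2.6]
gripper_width: 0.136
```

```bash
python3 avg.py 10
```

```text
avg F t/n/z [-1.48 -0.47 -1.89] +- [0.24 0.18 0.17]
t 24.80 s 237.4 lat 0.02 yawerr 0.53 z 0.1925 F t/n/z -0.47 -0.96 -2.61 Mz 0.015 |M| [-0.28 -0.27  0.01] w 0.137 th 111.2 n [-0.93 -0.36]
[-0.09, 0.23, -0.5] [-0.09, 0.24, -0.0] [-0.09, 0.23, -0.0] [-0.09, 0.23, -0.0]
```

Call:
move_arm:
  steps: [-1, -0.04, 0.09, 0, 0, 0, 0, -1, 0, 0, 0, 0, 0, 0]

```text
t: 25.0
eef_pos: [0.5496, 0.1458, 0.1925]
tool_rot: [0.0, 0.561, 0.828, 0.0]
contact_force: [1.2, -2.9, -2.5]
gripper_width: 0.133
```

```bash
python3 avg.py 12; python3 ov.py 8 -0.0015
```

```text
avg F t/n/z [-2.13 -0.99 -2.11] +- [0.12 0.11 0.15]
t 25.60 s 238.4 lat 0.04 yawerr 0.53 z 0.1925 F t/n/z -1.83 -0.64 -2.80 Mz 0.039 |M| [-0.35 -0.44  0.04] w 0.137 th 111.2 n [-0.93 -0.36]
[-0.08, 0.23, -0.5] [-0.1, 0.24, -0.0] [-0.09, 0.23, -0.0] [-0.09, 0.23, -0.0] 
t 25.65 pos [0.5497 0.1458 0.1925] bore yaw 111.74 quat [0.     0.5611 0.8278 0.    ] F [ 1.4139 -2.2425 -2.1626] M [-0.42   -0.437   0.0967] w 0.137
```

View pics/ov8.png

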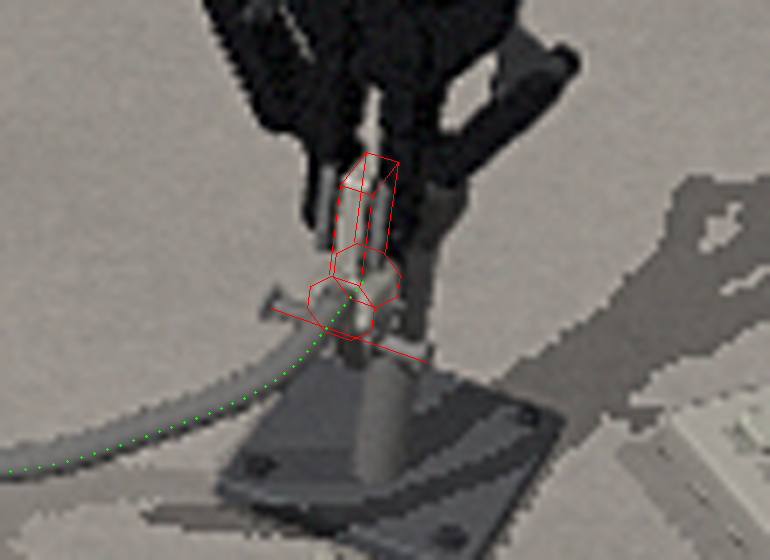

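Call:
move_arm:
  steps: [-1, 0.02, 0.1, 0, 0, 0, 0, -1, 0, 0, 0, 0, 0, 0]

```text
t: 25.85
eef_pos: [0.5495, 0.1467, 0.1924]
tool_rot: [-0.0, 0.561, 0.828, -0.0]
contact_force: [0.0, -3.0, -0.1]
gripper_width: 0.134
```

```bash
python3 avg.py 16
```

```text
avg F t/n/z [-2.57  1.53 -1.04] +- [0.09 0.1  0.16]
t 26.65 s 239.3 lat -0.32 yawerr 0.53 z 0.1924 F t/n/z -3.09 1.67 -1.93 Mz -0.009 |M| [-0.72  0.11 -0.01] w 0.135 th 111.2 n [-0.93 -0.36]
[-0.12, 0.23, -0.5] [-0.09, 0.23, -0.0] [-0.09, 0.23, -0.0] [-0.09, 0.24, -0.0]
```

Call:
move_arm:
  steps: [-1, -0.02, 0, 0, 0, 0, 0, -1, 0, 0, 0, 0, 0, 0]

```text
t: 26.85
eef_pos: [0.5496, 0.1468, 0.1924]
tool_rot: [0.0, 0.561, 0.828, 0.0]
contact_force: [0.1, -1.9, -2.2]
gripper_width: 0.132
```

```bash
python3 avg.py 16
```

```text
avg F t/n/z [-2.54  0.38 -2.87] +- [0.13 0.13 0.16]
t 27.65 s 239.4 lat -0.35 yawerr 0.54 z 0.1925 F t/n/z -2.81 0.15 -2.24 Mz 0.024 |M| [-0.63 -0.12  0.02] w 0.135 th 111.2 n [-0.93 -0.36]
[-0.12, 0.22, -0.5] [-0.09, 0.23, -0.0] [-0.09, 0.24, -0.0] [-0.09, 0.23, -0.0]
```

Call:
move_arm:
  steps: [-1, 0, 0.01, 0, 0, 0, 0, -1, 0, 0, 0, 0, 0, 0]

```text
t: 27.85
eef_pos: [0.5496, 0.1469, 0.1925]
tool_rot: [0.0, 0.561, 0.828, 0.0]
contact_force: [0.8, -2.3, -3.6]
gripper_width: 0.134
```

```bash
python3 avg.py 16; python3 look.py 9
```

```text
avg F t/n/z [-2.68  0.43 -2.75] +- [0.13 0.11 0.1 ]
t 28.65 s 239.5 lat -0.36 yawerr 0.53 z 0.1925 F t/n/z -2.27 0.66 -2.86 Mz 0.056 |M| [-0.61 -0.17  0.06] w 0.134 th 111.2 n [-0.93 -0.36]
[-0.12, 0.22, -0.5] [-0.09, 0.24, -0.0] [-0.09, 0.23, -0.0] [-0.09, 0.23, -0.0] 
t 28.65 pos [0.5496 0.147  0.1925] bore yaw 111.74 quat [0.     0.5611 0.8278 0.0001] F [ 0.2079 -2.3551 -2.8628] M [-0.6085 -0.1698  0.0557] w 0.134
```

View pics/scene9.png

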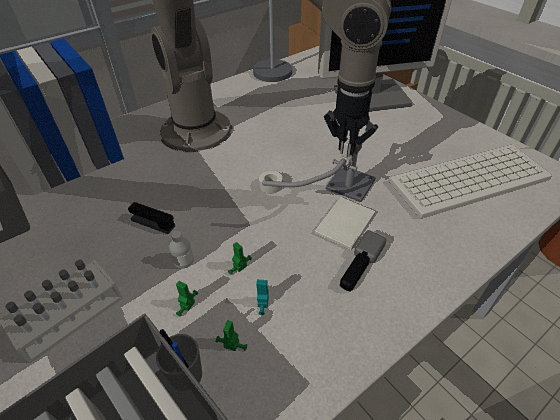

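Call:
move_arm:
  steps: [-1, 0.03, -0.08, 0, 0, 0, 0, -1, 0.04, -0.1, 0, 0, 0, 0, -1, 0.04, -0.1, 0, 0, 0, 0, -1, 0, 0, 0, 0, 0, 0]

```text
t: 29.15
eef_pos: [0.5507, 0.1443, 0.1926]
tool_rot: [-0.0, 0.561, 0.828, 0.0]
contact_force: [-0.1, -1.8, -1.2]
gripper_width: 0.137
```

```bash
python3 avg.py 16
```

```text
avg F t/n/z [-1.06  0.26 -1.36] +- [0.12 0.1  0.14]
t 29.95 s 236.5 lat -0.43 yawerr 0.53 z 0.1926 F t/n/z -1.04 0.62 -0.61 Mz -0.026 |M| [-0.16 -0.01 -0.03] w 0.137 th 111.2 n [-0.93 -0.36]
[-0.13, 0.22, -0.5] [-0.09, 0.24, -0.0] [-0.09, 0.23, -0.0] [-0.09, 0.23, -0.0]
```

Call:
move_arm:
  steps: [-1, 0.02, -0.04, -0.05, 0, 0, 0, -1, 0, 0, 0, 0, 0, 0, -0.7, 0, 0, 0, 0, 0, 0, -0.65, 0, 0, 0, 0, 0, 0, -0.6, 0, 0, 0, 0, 0, 0, -0.5, 0, 0, 0, 0, 0, 0, -0.3, 0, 0, 0, 0, 0, 0, 0, 0, 0, 0, 0, 0, 0]

```text
t: 30.75
eef_pos: [0.5509, 0.1438, 0.192]
tool_rot: [0.0, 0.561, 0.828, 0.0]
contact_force: [0.4, -0.3, -0.3]
gripper_width: 0.495
```

```bash
python3 avg.py 4; python3 ov.py 10 -0.0015
```

```text
avg F t/n/z [ 0.32 -0.06 -0.36] +- [0.12 0.23 0.18]
t 30.95 s 236.0 lat -0.35 yawerr 0.53 z 0.1920 F t/n/z 0.08 0.13 0.23 Mz -0.030 |M| [ 0.03 -0.01 -0.03] w 0.499 th 111.2 n [-0.93 -0.36]
[-0.12, 0.22, -0.5] [-0.09, 0.23, -0.0] [-0.09, 0.24, -0.0] [-0.09, 0.23, -0.0] 
t 31.0 pos [0.5509 0.1437 0.192 ] bore yaw 111.74 quat [-0.      0.5611  0.8278  0.    ] F [0.3729 0.067  0.2556] M [-0.0191  0.044   0.0556] w 0.499
```

View pics/ovr10.png

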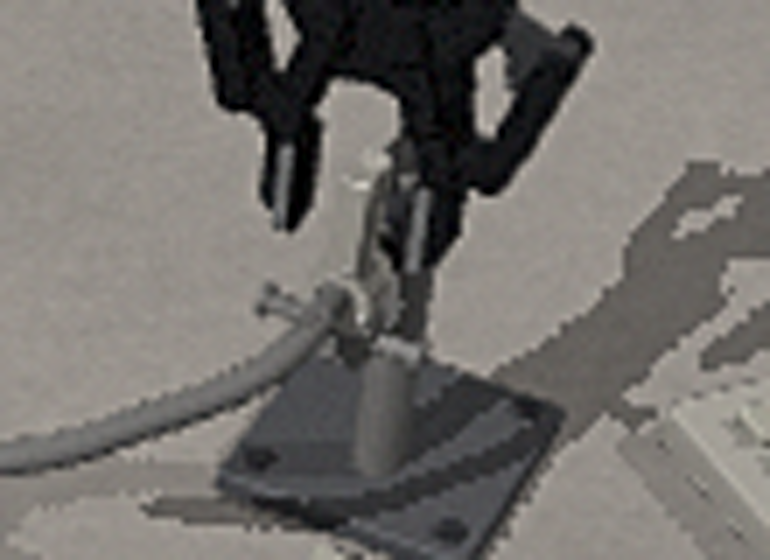

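Call:
move_arm:
  steps: [0, 0, 0, 1, 0, 0, 0, 0, 0, 0, 2, 0, 0, 0, 0, 0, 0, 3, 0, 0, 0, 0, 0, 0, 4, 0, 0, 0, 0, 0, 0, 4, 0, 0, 0, 0, -1, -3, 0, 0, 0, 0, 0, -1, -4, 0, 0, 0, 0, 0, -1, -4, 0, 0, 0, 0]

```text
t: 31.8
eef_pos: [0.5205, 0.0332, 0.3332]
tool_rot: [0.001, 0.56, 0.828, 0.001]
contact_force: [0.9, -1.4, -0.3]
gripper_width: 0.499
```

Call:
move_arm:
  steps: [0, 0, -4, 0, 0, 0, 0, 0, 0, -4, 0, 0, 0, 0, 0, 0, -4, 0, 0, 0, 0, 0, 0, -4, 0, 0, 0, 0, 0, 0, -2, 0, 0, 0, 0, 0, 0, 0, 0, 0, 0, 0]

```text
t: 32.4
eef_pos: [0.5204, -0.1503, 0.3324]
tool_rot: [0.0, 0.564, 0.826, -0.0]
contact_force: [-0.3, 1.2, -0.8]
gripper_width: 0.5
```

```bash
python3 look.py 11; python3 - <<'E'
from h import *
a=cv2.imread('pics/scene11.png')[120:200,310:410]; cv2.imwrite('pics/f1.png',cv2.resize(a,None,fx=7,fy=7,interpolation=cv2.INTER_CUBIC))
E
```

```text
t 32.4 pos [ 0.5204 -0.1503  0.3324] bore yaw 111.39 quat [ 0.0003  0.5636  0.826  -0.0005] F [-0.3047  1.2197 -0.7985] M [0.0245 0.0047 0.0499] w 0.5
```

View pics/f1.png

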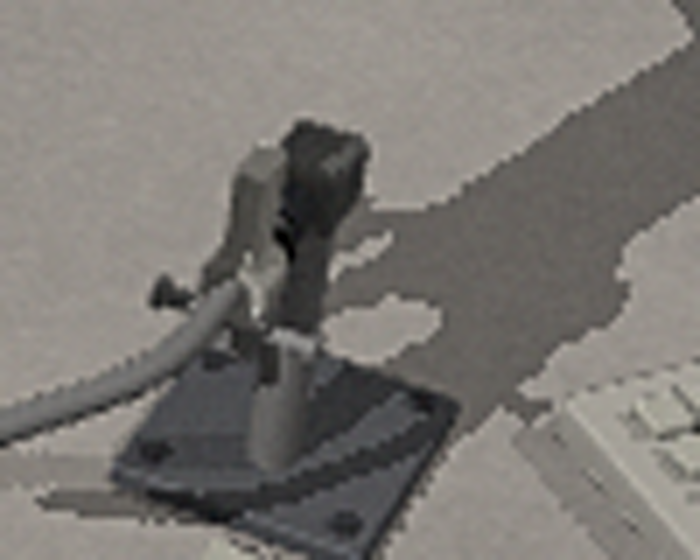

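View pics/top11c.png

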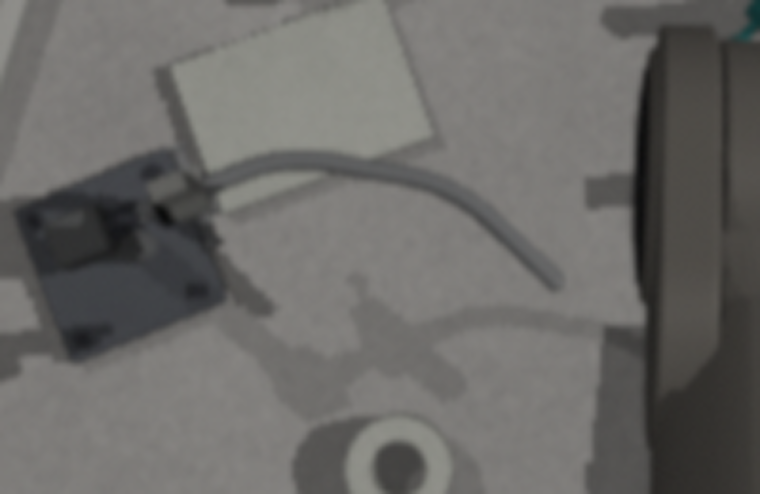

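View pics/scene11.png

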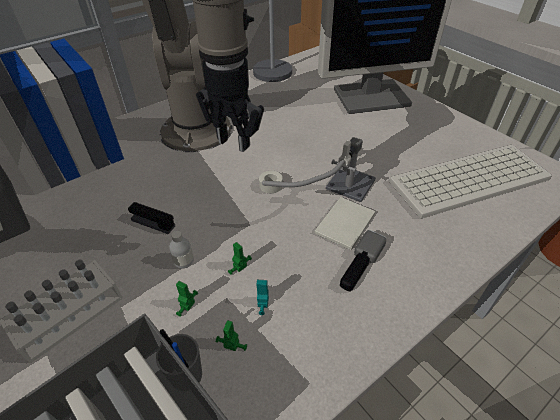

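```bash
python3 - <<'E'
from h import *
print(order.hand_in())
E
```

```text
the job is handed in; nothing more can be done
None
```

I picked up the white hanger by its fin, threaded it onto the rail and slid it round the bend to the buffer. I pressed the buffer in, eased back, let go and lifted clear. The job was handed in after about 32 s of the allowed 72 s.

- **Force on the rail:** no reading went above about 3 N sideways or along the rail. Readings came at the ends of moves and while holding, and the noise is around 0.5 N.
- **Buffer:** the averaged push peaked at 2.7 N, which means about 3.5 mm of give. The distance travelled after contact gave about 3.8 mm. Both fall inside 3 to 4 mm and well short of the 8 mm limit. I never read the buffer's joint directly, so the figure is inferred.
- **Letting go:** I backed off most of the compression before opening the jaws, so the spring would not kick the hanger away.
- **Sideways force:** pressing on the buffer, the sideways force swung from −1.0 to +1.5 N after a 0.35 mm correction. I shifted it back about 0.2 mm and it dropped to about 0.4 N.
- **Final pictures:** the hanger sits on the rail at the buffer, fin up, with the gripper well clear. In the scene view the look-alikes, bottle, label roll and scanner appear where they started. A gap of a millimetre or so between the hanger and the buffer face would not show at that resolution.

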